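# Leak-check drum caps on the vacuum test block

## Task

Leak-check the diluent drum caps that lie on the bench: set each one, stub up, on its own seat of the aluminium test block and press it down until it sits level on the block. Then fit the channel of the steel extension bar over the short clamp handle, throw the over-centre clamp past its dead point until it locks (never with the fingers on the handle) and lay the bar back on its grey rest pad; pull the vacuum knob fully out, leave it out for about five seconds and push it fully in again. Last, throw the clamp fully open again with the bar and lay the bar back flat on its pad; the caps stay seated, and the bottles and other things round about stay where they are.

Things in the scene. Friction and masses are not known exactly. Their poses are not given: they have to be found in the camera images.
- cap_a_centre (a point): Drum cap A: white round cap, 66 mm across, 60 g; rim top 22 mm above its underside, a central stub, tapered and slippery, about 22 mm across, rises to 31 mm: grip the rim. This point is on its axis, 15.5 mm above its underside; z points out of the stub. None if absent from the start (two or three of caps A, B, C are present).
- cap_b_centre (a point): Drum cap B, identical to A; None if absent.
- cap_c_centre (a point): Drum cap C, identical to A; None if absent.
- station: Fixed leak-test station: on a dark base plate an aluminium block 116 (x) x 344 (y) mm, top 36 mm above the bench, with a 7 mm lip along its edges; three seats in a row along y; on its -x side a push-type toggle clamp. Origin: on the bench under the block's centre; x away from the robot, z up; turned by up to 0.13 rad.
- seat_1 (a point): Seat at y = +95 mm, x = 0 of the station; the point is on the block's top (36 mm up), axes as the station's. A black rubber disc, 50 mm across, stands 5 mm proud here; it holds a cap's weight, but sinks flush and stays when the cap is pressed with some 6 N (12 N is plenty). A seated cap's underside is 36 mm above the bench.
- seat_2 (a point): Seat at y = 0 of the station, as seat 1.
- seat_3 (a point): Seat at y = -95 mm of the station, as seat 1.
- clamp_pivot (a point): Clamp pivot, at x -90, y +120 mm of the station, 99 mm above the bench = mid-height of the clamp handle; axes as the station's. The handle is a level steel stub 12 mm wide, 14 mm tall (92 to 106 mm above the bench), ending 88 mm from the pivot, on an upright hub 22 mm across; it swings level, above the height of the caps.
- clamp_handle (a joint): Clamp handle angle, rad: 0 open, 1.55 locked at its stop. From the pivot the handle points at (-2.871 + this) rad from the station's x axis, anticlockwise seen from above: open towards the robot, closing towards the station's -y. A spring resists (up to 0.8 N m) and throws it open if let go before the dead point at 1.30; beyond, it pulls itself locked.
- bar_grip (a point): Loose steel bar along its own x, 28 mm tall, 0.22 kg; grip here across y: 16 mm wide and tall, 20 mm above its underside, near the centre of mass. From 97 to 35 mm on the -x side: channel open below and at its far end, inside 20 mm wide, 24 deep (ceiling 4 mm above this point), outside 28 wide. +x end 81 mm away. On the handle, open end to the hub, this point is some 125 mm from the pivot.
- rest_centre (a point): Flat grey rest pad of the bar, fixed on the bench, 194 x 64 mm, 5 mm thick. The point is on its top, under where the bar's grip point belongs (20 mm above this point); x along the pad, z up. The bar starts here, its x along the pad's x.
- valve_knob (a joint): Travel of the push-pull vacuum knob, m: 0 fully in (off), 0.016 fully out (on); it moves straight up. It snaps to either end past the half-way point; about 6 N moves it either way.
- knob_head (a point): Centre of the head of the vacuum knob: an upright black plastic disc 30 mm across and 20 mm tall on top of a small square valve (62 mm square, 48 mm tall, fixed); with the knob in, this point is 79 mm above the bench. z up.
- reagent_carton: Big cardboard carton that stands fixed beside the work, 224 (x) x 449 (y) x 248 mm; origin under its centre. Keep the arm clear of it.
- diluent_b: Bystander: small white diluent bottle, 37 mm across, 70 mm tall, loose; origin under its centre.
- bottle_1: Bystander: dark wedge reagent bottle, 43 x 52 x 91 mm, loose, behind the station; origin under its centre.
Mind the look-alikes: they are no part of the job. Leave any green or pink look-alike of the part that bears cap_c_centre alone.

How it is judged (in metres and radians):
On the way, in this order (a step that is already met when the one before it is completed fails the run):
1. every cap present is pressed down level on a seat of the block ((horizontal distance between cap_a_centre and seat_1 below 0.012 m or horizontal distance between cap_a_centre and seat_2 below 0.012 m or horizontal distance between cap_a_centre and seat_3 below 0.012 m) and z of cap_a_centre in the frame of station between 0.047 and 0.054 m and angle between each of cap_a_centre, cap_b_centre, cap_c_centre's own z axis and vertical below 0.06 rad and (horizontal distance between cap_b_centre and seat_1 below 0.012 m or horizontal distance between cap_b_centre and seat_2 below 0.012 m or horizontal distance between cap_b_centre and seat_3 below 0.012 m) and z of cap_b_centre in the frame of station between 0.047 and 0.054 m and (horizontal distance between cap_c_centre and seat_1 below 0.012 m or horizontal distance between cap_c_centre and seat_2 below 0.012 m or horizontal distance between cap_c_centre and seat_3 below 0.012 m) and z of cap_c_centre in the frame of station between 0.047 and 0.054 m), for 0.2 s.
2. the bar swings the clamp handle towards its dead point (value of joint clamp_handle between 0.4 and 1.3 rad and contact force between bar and clamp_handle above 0.5 N).
3. the clamp is locked past its dead point (value of joint clamp_handle above 1.45 rad), for 0.2 s.
4. the vacuum knob is fully out for at least 3 s (value of joint valve_knob above 0.013 m), for 3 s.
5. the vacuum knob is fully in again (value of joint valve_knob below 0.002 m), for 0.2 s.
6. the bar swings the clamp handle back (value of joint clamp_handle between 0.1 and 1.4 rad and contact force between bar and clamp_handle above 0.3 N).
7. the clamp is open again (value of joint clamp_handle below 0.1 rad), for 0.2 s.
At the end, for the whole second after the job is handed in: Every cap present is pressed level on a seat (within 12 mm of its centre, 2.5 mm of seated height, 0.06 rad); clamp open (below 0.1 rad); knob in (below 2 mm); bar flat on its rest pad (grip point within 35 mm of the rest point, aligned within 0.35 rad either way round) (all of step 1 and value of joint clamp_handle below 0.1 rad and value of joint valve_knob below 0.002 m and horizontal distance between bar_grip and rest_centre below 0.035 m and z of bar_grip in the frame of rest_centre below 0.026 m and angle between bar_grip's own z axis and vertical below 0.1 rad and angle between the x axis of bar_grip and the x axis of rest_centre, either way round below 0.35 rad); the robot touches nothing.
It fails at once if the fingers work the clamp handle (contact force between the fingers and clamp_handle above 3 N).
It fails at once if diluent_b is knocked aside by more than 4 cm or tipped over (distance of diluent_b from where it was at the start of the episode above 0.04 m or angle between diluent_b's own z axis and vertical above 0.5 rad).
It fails at once if bottle_1 is knocked aside by more than 4 cm or tipped over (distance of bottle_1 from where it was at the start of the episode above 0.04 m or angle between bottle_1's own z axis and vertical above 0.5 rad).
Of cap_a, cap_b, cap_c only 2 to 3 are there at a start; the rules pass over those that are not, and their reading is None.
At some moment in a run one of cap_a, cap_b, cap_c may be knocked a few centimetres aside while the robot is not near it.
It also fails if it takes over 210 s, if anything falls off the work surface, if the arm or the gripper's body presses on something with over 40 N, if the wrist force passes 120 N, or if a joint passes its speed limit or range.

## Robot

A 6-joint arm with a two-finger parallel gripper is mounted at the origin on a cart in front of the work surface, level with it; the furniture and walls round the work are solid. World frame = base frame: x ahead of the robot, y to its left, z up, the work surface at z = 0. Lengths are in m, angles in degrees, forces in N, time in s.
With the tool pointing down it reaches from about 0.3 to 0.775 m from the base axis. Payload 14.6 kg.
Tool frame: the origin (TCP) lies on the mounting face of the last link; the fingertips stand 199 mm ahead of it and the grasp point (between the pads) lies 180 mm ahead of it; z points along the fingers, y is the line along which they close (so a half turn about z gives the same grasp; the last joint's range is limited). The gripper opens to 94 mm and grips with 3 to 60 N. Pads are 16 mm wide; open, the fingers measure 119 mm over their backs; the gripper's body (75 mm by 177 mm) begins 78 mm behind the grasp point.
Start: joints at [72.445, 17.183, 87.147, -0, 75.671, -3.816], TCP at [0.131, 0.534, 0.405] pointing down, gripper open.
Joint ranges: [-173.82, 173.82], [-45.26, 126.66], [13.44, 144.39], [-59.66, 239.66], [0, 175.72], [-146.38, 146.38]. Speed limits (degrees/s): [127.2, 127.2, 147.25, 180, 180, 180].

## Interface

Orientations are given as a 3x3 rotation matrix whose columns are the frame's x, y, z axes.
In Python, from plant import get_state, read_camera, camera_info, close_job gives the robot as it stands.
- The arm moves only by the tool move_arm, never from a script. Its argument "series" is one flat list of numbers, 5 for each row, row after row: the shift along the tool's x, y, z in cm, then the turn about the tool's z in rad, then the opening, from 0 (shut) to 1 (fully open). A call has 1 to 10 rows; each row is the pose to reach, as a shift and turn from the pose commanded when the call began, along the tool's axes at that moment; what a row does not reach only later rows make up. A row lasts 1/12 s, in which the tool goes at most 41.7 mm and 7.16 degrees, less where a joint would pass 70% of its speed; a pose out of reach is approached as far as the arm can. A call with a gripper value outside its range is refused whole. The fingers move at their own pace and stop on an object; "newtons" is the grip in N (left out, the last holds). Time passes only in rows, so rows that repeat a pose let the fingers close. It gives the time, the measured TCP pose, the force, the opening and the grip force at its end, in the units of the state.
- get_state(): the state, without advancing time (a new reading comes with each control period).
- read_camera(name): name is "side" or "top" or "wrist"; returns the picture (420x560x3 uint8, blue, green, red); there is no depth.
- camera_info(name): a dict with "vfov" (degrees; the focal length in pixels is half the picture's height over the tangent of half this angle, whatever the lens; pixels are square), "cx", "cy" (the principal point, pixels), "eye" and "orientation" of the camera in the world; the wrist camera has in their place "T_tool_cam" (4x4, takes a point from camera to tool coordinates, whose origin is the TCP and whose axes are the flange's). Camera axes: x right, y up, looking along -z (the intrinsics and any distortion apply to the point x, -y, -z); pixel columns grow to the right and rows downward; lengths in m; the calibration is good to about 2 mm. The wrist camera is an equidistant fisheye: a pixel r from the principal point sees the ray r / f radians off the axis. A picture is of the moment at which its call begins: read the wrist's pose just before it. camera_info takes no time and is no camera call.
- close_job(): hands the job in; it is judged then, once.
The state is a dict: "t": time; "joint_positions": joint angles; "qvel": joint speeds; "effort": joint torques, N m; "tool_pos": TCP position; "tool_rot": TCP orientation; "ft_force": force on the tool from outside, world axes, zero at the start; "wrist_torque": the same for the moment, N m; "opening": opening from 0.0 (shut) to 1.0 (fully open); "gripper_force": force on a finger pad.
Only numpy, scipy, OpenCV 4.12 (cv2) and the standard library are available. Lean on these libraries where they do the work, as an engineer would, in place of code of your own. Each camera call takes 0.05 s, during which the arm holds its last target. There are 200 camera calls.

## Working session

There is one attempt and no reset: what is moved stays moved. The work goes in short steps, Python scripts to look and compute and a tool call to move; the robot and the scene stay as the last step left them, time stands still between calls to the robot, and variables do not carry over. Pictures are saved under pics/ and viewed, at most 14 in all, crops included, and the job is handed in when it is done.

Besides the shell and the picture viewer there is one more tool, called after "Request:" by a JSON object that holds its "op" and its "data", one argument or row to a line. move_arm: Moves the arm, as the interface text tells. Its arguments: {"type":"object","properties":{"series":{"type":"array","items":{"type":"number"}},"newtons":{"type":"number"}},"required":["series"]}

```bash
mkdir -p pics; ls; python3 - <<'E'
from plant import *
import cv2
s=get_state();print(s)
for n in("side","top","wrist"):
    print(n,camera_info(n)); cv2.imwrite(f"pics/{n}0.png",read_camera(n))
E
```

```text
pics
{'t': 0.0, 'joint_positions': array([ 7.24441759e+01,  1.72154789e+01,  8.71793785e+01, -7.49653098e-04,
        7.56722755e+01, -3.81527860e+00]), 'qvel': array([ 0.01022026,  0.05735379,  0.05864107,  0.00250326, -0.02923674,
        0.07244699]), 'effort': array([ 2.36655571e-03, -5.31807518e+01, -3.52739561e+01,  7.09346076e-02,
        2.43303092e-02, -9.79320271e-05]), 'tool_pos': array([0.13062716, 0.53422902, 0.40409444]), 'tool_rot': array([[-9.71382037e-01,  2.37522254e-01, -3.41336531e-04],
       [ 2.37522490e-01,  9.71381393e-01, -1.12094209e-03],
       [ 6.53192630e-05, -1.16993812e-03, -9.99999313e-01]]), 'ft_force': array([-0.07501572,  0.63272144, -0.08072698]), 'wrist_torque': array([ 0.01764623, -0.02124448, -0.0429675 ]), 'gripper_force': 0.0, 'opening': 0.9998812824429375}
side {'vfov': 55.21188770379169, 'cx': 281.9969789278808, 'cy': 208.7141495728557, 'eye': array([ 0.54527268, -1.16035156,  0.58576723]), 'orientation': array([[ 0.99940759, -0.03155471,  0.01373954],
       [ 0.02663231,  0.4562099 , -0.88947358],
       [ 0.02179897,  0.88931256,  0.45678001]])}
top {'vfov': 51.451444177107604, 'cx': 276.2449282291761, 'cy': 203.36297741952916, 'eye': array([ 0.4416748 , -0.18399653,  1.33664525]), 'orientation': array([[ 0.00403343,  0.99620776, -0.08691278],
       [-0.99989799,  0.00520866,  0.01329942],
       [ 0.01370169,  0.08685027,  0.99612715]])}
wrist {'vfov': 65.70646984690485, 'cx': 279.6264636720892, 'cy': 216.55881262660148, 'T_tool_cam': array([[ 5.48378041e-04,  9.72959533e-01,  2.30974992e-01,
         6.68024779e-02],
       [ 9.99999816e-01, -4.73986107e-04, -3.77567452e-04,
         2.39980455e-04],
       [-2.57878914e-04,  2.30975157e-01, -9.72959614e-01,
         1.92799229e-02],
       [ 0.00000000e+00,  0.00000000e+00,  0.00000000e+00,
         1.00000000e+00]])}
```

View pics/top0.png

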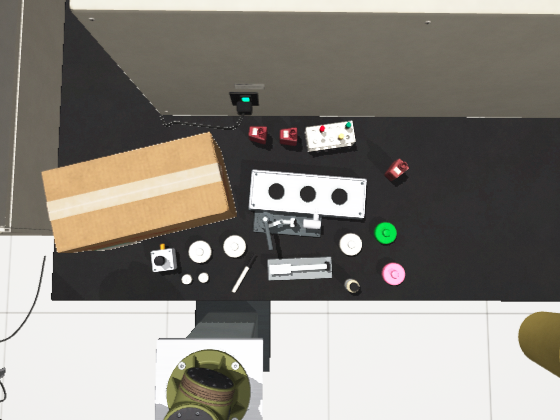

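View pics/side0.png

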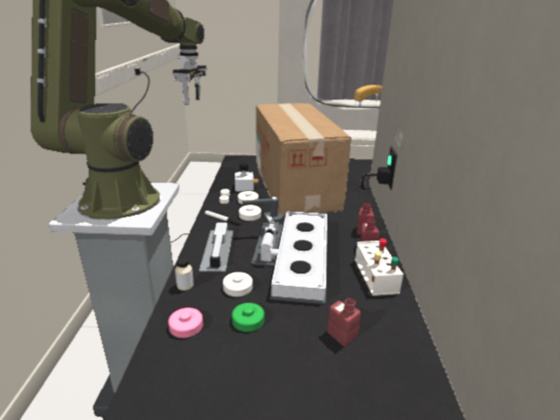

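```bash
cat > h.py <<'E'
import numpy as np, cv2
from plant import *
def ray(n,uv,st=None):
    c=camera_info(n); f=210/np.tan(np.radians(c["vfov"]/2))
    x=(uv[0]-c["cx"]);y=(uv[1]-c["cy"])
    if n=="wrist":
        r=np.hypot(x,y);th=r/f; k=np.sin(th)/max(r,1e-9)
        d=np.array([x*k,-y*k,-np.cos(th)])
        T=c["T_tool_cam"];R=st["tool_rot"]
        return st["tool_pos"]+R@T[:3,3], R@T[:3,:3]@d
    return c["eye"], c["orientation"]@np.array([x/f,-y/f,-1.])
def onz(n,uv,z,st=None):
    o,d=ray(n,uv,st); return o+d*(z-o[2])/d[2]
def proj(n,p,st=None):
    c=camera_info(n); f=210/np.tan(np.radians(c["vfov"]/2)); p=np.array(p,float)
    if n=="wrist":
        T=c["T_tool_cam"];R=st["tool_rot"]@T[:3,:3];o=st["tool_pos"]+st["tool_rot"]@T[:3,3]
    else: R=c["orientation"];o=c["eye"]
    q=R.T@(p-o);v=np.array([q[0],-q[1]]);z=-q[2]
    if n=="wrist":
        r=np.hypot(*v); v=v/r*f*np.arctan2(r,z)
    else: v=v/z*f
    return v+[c["cx"],c["cy"]]
def blobs(m,amin=30):
    n,l,s,c=cv2.connectedComponentsWithStats(m.astype(np.uint8))
    return [(c[i].round(1),s[i]) for i in range(1,n) if s[i][4]>=amin]
def shot(n,name):
    s=get_state();im=read_camera(n);cv2.imwrite(f"pics/{name}.png",im);return s,im
def delta(p,st=None,z=None):
    "shift in cm in tool axes to bring grasp point to p"
    st=st or get_state();R=st["tool_rot"];g=st["tool_pos"]+R@[0,0,.18]
    return (R.T@(np.array(p)-g)*100).round(2)
E
python3 - <<'E'
from h import *
im=cv2.imread("pics/top0.png")
cv2.imwrite("pics/topc.png",cv2.resize(im[115:305,140:420],None,fx=2.85,fy=2.85,interpolation=cv2.INTER_CUBIC))
g=im.min(2)
for c,s in blobs(g>150,20):
    if 120<c[1]<300 and 130<c[0]<420: print(c,s,onz("top",c,.022).round(4))
E
```

```text
[329.6 136.1] [ 305  121   51   30 1053] [ 0.7648 -0.3648  0.022 ]
[254.3 131.1] [252 128   6   7  32] [ 0.7787 -0.1333  0.022 ]
[285.6 133.9] [283 130   6   8  32] [ 0.7707 -0.2294  0.022 ]
[133.1 191.3] [  47  163  174   58 3409] [0.5907 0.2312 0.022 ]
[396.8 170.2] [393 167   8   8  34] [ 0.6602 -0.5701  0.022 ]
[307.5 194.7] [ 249  170  118   59 4038] [ 0.5833 -0.2963  0.022 ]
[283.4 222.2] [269 218  26   9 116] [ 0.4994 -0.2234  0.022 ]
[350.5 243.8] [340 233  22  22 382] [ 0.4353 -0.4256  0.022 ]
[234.2 245.9] [223 235  23  22 387] [ 0.4277 -0.076   0.022 ]
[199.5 251.3] [189 241  22  22 389] [0.4112 0.0275 0.022 ]
[162.5 259.7] [151 249  23  23 348] [0.3859 0.1372 0.022 ]
[298.5 268. ] [ 268  257   64   23 1112] [ 0.3626 -0.2689  0.022 ]
[393.8 273.7] [384 264  21  21 334] [ 0.3466 -0.5547  0.022 ]
[240. 279.] [232 267  17  25 104] [ 0.3296 -0.0945  0.022 ]
[202.9 277.2] [198 273  10  10  77] [0.3346 0.0159 0.022 ]
[186.3 278.9] [182 274  10  10  78] [0.3294 0.0651 0.022 ]
[349.5 283.3] [346 279  11  13  52] [ 0.3178 -0.4214  0.022 ]
```

View pics/topc.png

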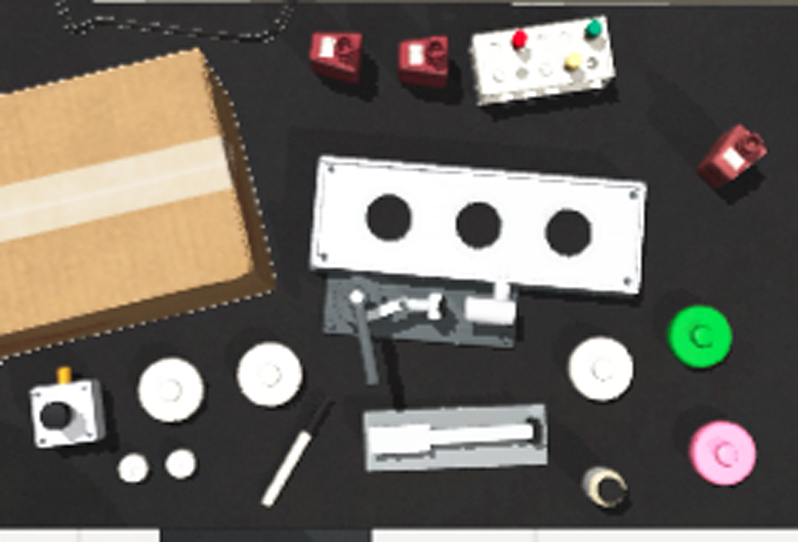

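```bash
python3 - <<'E'
from h import *
im=cv2.imread("pics/top0.png");g=im.max(2);hsv=cv2.cvtColor(im,cv2.COLOR_BGR2HSV)
sub=np.zeros(g.shape,bool);sub[175:210,255:360]=1
P=[]
for c,s in blobs((g<90)&sub,60):
    p=onz("top",c,.041);P.append(p);print("disc",c,s,p.round(4))
P.sort(key=lambda p:-p[1])
d=P[0]-P[2];print("spacing",np.linalg.norm(P[0]-P[1]),np.linalg.norm(P[1]-P[2]),"yaw",np.arctan2(-d[0],d[1]))
yaw=np.arctan2(-d[0],d[1]);R=np.array([[np.cos(yaw),-np.sin(yaw),0],[np.sin(yaw),np.cos(yaw),0],[0,0,1]])
st=np.mean(P,0);st[2]=0
piv=st+R@[-.09,.12,.099];print("station",st,"pivot",piv.round(4),proj("top",piv))
e=piv+R@[.088*np.cos(-2.871),.088*np.sin(-2.871),0];print("handle end",e,proj("top",e))
# pad
m=(g>100);m[:250]=0;m[285:]=0;m[:,:260]=0;m[:,338:]=0
cs,_=cv2.findContours(m.astype(np.uint8),0,1);c=max(cs,key=cv2.contourArea);r=cv2.minAreaRect(c);b=cv2.boxPoints(r)
print("pad",r); q=[onz("top",x,.005) for x in b];print(np.mean(q,0),[np.linalg.norm(q[i]-q[i-1]).round(4) for i in range(4)])
print(np.array(q).round(3))
# knob
m=(g<70);mm=np.zeros_like(m);mm[251:270,153:174]=1
for c,s in blobs(m&mm,20):print("knob",c,s,onz("top",c,.089))
sd=cv2.imread("pics/side0.png")
for n,z in(("A",[.411,.0275,.022]),("B",[.4277,-.076,.022]),("C",[.4353,-.4256,.022])):print(n,proj("side",z))
E
```

```text
disc [275.9 190.9] [269 184  15  15 188] [ 0.5921 -0.2001  0.041 ]
disc [307.2 193.5] [300 186  15  16 187] [ 0.5848 -0.2938  0.041 ]
disc [338.9 196.1] [332 189  15  16 188] [ 0.5775 -0.3888  0.041 ]
spacing 0.09400656776716676 0.09529098812993986 yaw -0.07724883454699889
station [ 0.58483767 -0.29426368  0.        ] pivot [ 0.5044 -0.1677  0.099 ] [264.61945571 219.18710872]
handle end [ 0.4180064  -0.18458451  0.099     ] [270.41427683 249.77750064]
pad ((299.22760009765625, 268.1908874511719), (21.183061599731445, 64.06877136230469), 87.70938873291016)
[ 0.36111937 -0.27233478  0.005     ] [np.float64(0.0635), np.float64(0.1947), np.float64(0.0637), np.float64(0.1939)]
[[ 0.389 -0.174  0.005]
 [ 0.397 -0.368  0.005]
 [ 0.333 -0.37   0.005]
 [ 0.325 -0.177  0.005]]
knob [159.3 260.2] [154 256  11   9  79] [0.38728287 0.12980038 0.089     ]
A [246.94805371 195.04788013]
B [248.87753115 209.6867221 ]
C [236.8334527  280.31035797]
```

```bash
python3 - <<'E'
from h import *
print(delta([.36,-.03,.22]),delta([.4277,-.076,.15]),get_state()["opening"])
print("carton corner",onz("top",(236,217),0),onz("top",(140,240),0))
E
```

```text
[-35.68 -49.35   0.46] [-43.35 -52.2    7.47] 1.000217523863325
carton corner [ 0.51567731 -0.07859292  0.        ] [0.44421001 0.21237543 0.        ]
```

Request:
{"op": "move_arm", "data": {
  "series": [-23.5,-32.5,0,0,0.87,-23.5,-32.5,0,0,0.87,-23.5,-32.5,0,0,0.87,-23.5,-32.5,0,0,0.87,-23.5,-32.5,0,0,0.87,-23.5,-32.5,0,0,0.87,-23.5,-32.5,0,0,0.87,-23.5,-32.5,0,0,0.87,-23.5,-32.5,0,0,0.87,-23.5,-32.5,0,0,0.87]
}}

```text
t: 0.98
tool_pos: [0.2819, 0.1601, 0.4047]
tool_rot: [[-0.971, 0.238, 0.001], [0.238, 0.971, -0.0], [-0.001, 0.0, -1.0]]
ft_force: [0.5, 0.3, -0.0]
opening: 0.868
gripper_force: 0.0
```

Request:
{"op": "move_arm", "data": {
  "series": [-12.2,-16.9,0,-0.33,0.87,-12.2,-16.9,0,-0.33,0.87,-12.2,-16.9,0,-0.33,0.87,-12.2,-16.9,0,-0.33,0.87,-12.2,-16.9,0,-0.33,0.87,-19.9,-19.7,4,-0.33,0.87,-19.9,-19.7,4,-0.33,0.87,-19.9,-19.7,7.5,-0.33,0.87,-19.9,-19.7,7.5,-0.33,0.87,-19.9,-19.7,7.5,-0.33,0.87]
}}

```text
t: 1.82
tool_pos: [0.4286, -0.0771, 0.3265]
tool_rot: [[-0.996, -0.088, -0.005], [-0.088, 0.996, 0.001], [0.005, 0.002, -1.0]]
ft_force: [0.3, 0.5, -0.3]
opening: 0.87
gripper_force: 0.0
```

```bash
python3 - <<'E'
from h import *
s,im=shot("wrist","w1");print(s["t"],s["tool_pos"],s["tool_rot"].round(3).tolist(),s["joint_positions"].round(1))
g=im.min(2)
for c,st in blobs(g>150,300):print(c,st,onz("wrist",c,.022,s).round(4))
print(proj("wrist",[.4277,-.076,.022],s),delta([.4277,-.076,.022],s))
E
```

```text
1.8167 [ 0.42860252 -0.07711155  0.32650651] [[-0.996, -0.088, -0.005], [-0.088, 0.996, 0.001], [0.005, 0.002, -1.0]] [ -15.     7.7  109.9   -0.    62.7 -110.1]
[123.   22.9] [    0     0   265    62 12070] [ 0.2504 -0.2435  0.022 ]
[477.5  44. ] [  367     0   193   101 12337] [0.2325 0.1067 0.022 ]
[553.4  52.9] [544  36  16  36 332] [0.2041 0.2251 0.022 ]
[392.4 126.4] [379 112  28  30 633] [0.3356 0.018  0.022 ]
[439.5 129.7] [428 116  24  28 528] [0.3307 0.0668 0.022 ]
[ 74.  140.3] [  27  122   88   31 1385] [ 0.3679 -0.2884  0.022 ]
[496.1 202.5] [ 476  170   49   64 1516] [0.3927 0.1497 0.022 ]
[  4.6 201.1] [  0 175  12  50 462] [ 0.4379 -0.4021  0.022 ]
[393.9 209.4] [ 362  176   64   67 3206] [0.4116 0.0298 0.022 ]
[283.8 217.1] [ 249  183   71   69 3734] [ 0.4281 -0.0724  0.022 ]
[199.6 355. ] [ 171  335   57   41 1908] [ 0.5913 -0.15    0.022 ]
[279.85424899 216.34849754] [-0.08  0.06 12.45]
```

View pics/w1.png

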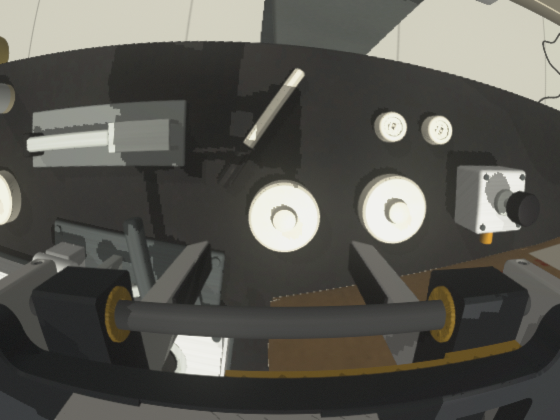

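Request:
{"op": "move_arm", "data": {
  "series": [0,0.2,6,0,0.87,0,0.2,9,0,0.87,0,0.2,11,0,0.87,0,0.2,12.2,0,0.87,0,0.2,12.2,0,0.87,0,0.2,12.2,0,0.87,0,0.2,12.2,0,0,0,0.2,12.2,0,0,0,0.2,12.2,0,0,0,0.2,12.2,0,0],
  "newtons": 30
}}

```text
t: 2.7
tool_pos: [0.4284, -0.0739, 0.2088]
tool_rot: [[-0.996, -0.09, 0.002], [-0.09, 0.996, -0.0], [-0.002, -0.001, -1.0]]
ft_force: [-0.6, 2.2, 9.8]
opening: 0.68
gripper_force: 30.2
```

Request:
{"op": "move_arm", "data": {
  "series": [0,0,0,0,0,0,0,0,0,0,0,0,-2,0,0,0,0,-6,0,0,0,0,-10,0,0,0,0,-10,0,0,0,0,-10,0,0]
}}

```text
t: 3.28
tool_pos: [0.4281, -0.0739, 0.3098]
tool_rot: [[-0.996, -0.09, 0.005], [-0.09, 0.996, -0.001], [-0.005, -0.002, -1.0]]
ft_force: [-1.4, -0.6, -0.9]
opening: 0.682
gripper_force: 30.0
```

```bash
python3 - <<'E'
from h import *
s=get_state();R=np.array([[np.cos(.0772),np.sin(.0772),0],[-np.sin(.0772),np.cos(.0772),0],[0,0,1]])
st=np.array([.5848,-.2943,0])
for y in(.095,0,-.095):
    p=st+R@[0,y,0]; print(p,delta(p+[0,0,.12],s), delta(p+[0,0,.063],s))
print(s["tool_pos"]+s["tool_rot"]@[0,0,.18],s["opening"]*94,s["gripper_force"])
E
```

```text
[ 0.59212672 -0.19958295  0.        ] [-15.12 -13.96   1.07] [-15.09 -13.95   6.77]
[ 0.5848 -0.2943  0.    ] [-13.53 -23.33   1.08] [-13.51 -23.32   6.78]
[ 0.57747328 -0.38901705  0.        ] [-11.95 -32.69   1.09] [-11.93 -32.68   6.79]
[ 0.42896571 -0.0741485   0.12982405] 64.11670900104757 29.959744751395192
```

Request:
{"op": "move_arm", "data": {
  "series": [0,0,-4,0,0,0.5,-6,-5,0,0,1,-10,-5,0,0,1,-12.5,-5,0,0,-3,-12.8,-5,0,0,-7,-13.2,-5,0,0,-11,-13.6,-5,0,0,-15.1,-13.95,-5,0,0,-15.1,-13.95,-5,0,0,-15.1,-13.95,-5,0,0]
}}

```text
t: 4.12
tool_pos: [0.5921, -0.199, 0.3546]
tool_rot: [[-0.996, -0.091, -0.004], [-0.091, 0.996, 0.002], [0.004, 0.002, -1.0]]
ft_force: [-0.3, -0.2, -0.5]
opening: 0.684
gripper_force: 30.0
```

Request:
{"op": "move_arm", "data": {
  "series": [0,0,3.5,0,0,0,0,7,0,0,0,0,9.5,0,0,0,0,10.2,0,0,0,0,10.6,0,0,0,0,10.6,0,0,0,0,10.6,0,0]
}}

```text
t: 4.7
tool_pos: [0.5911, -0.1994, 0.2535]
tool_rot: [[-0.996, -0.09, 0.002], [-0.09, 0.996, -0.001], [-0.002, -0.001, -1.0]]
ft_force: [-0.2, -0.7, -0.1]
opening: 0.686
gripper_force: 30.0
```

```bash
python3 - <<'E'
from h import *
s=get_state();print(delta([.5921,-.1996,.0648],s),s["tool_pos"]-[0,0,.18],s["ft_force"],s["gripper_force"])
s,im=shot("wrist","w2")
E
```

```text
[-0.06 -0.01  0.87] [ 0.59105776 -0.19941066  0.07346538] [-0.17011517 -0.65256451 -0.06185466] 29.960476485539402
```

View pics/w2.png

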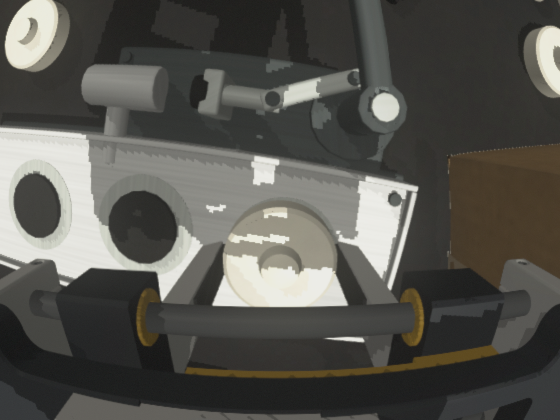

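Request:
{"op": "move_arm", "data": {
  "series": [0,0,0.4,0,0,0,0,0.6,0,0,0,0,0.8,0,0,0,0,0.9,0,0,0,0,0.9,0,0]
}}

```text
t: 5.17
tool_pos: [0.5914, -0.1994, 0.2448]
tool_rot: [[-0.996, -0.09, 0.003], [-0.09, 0.996, -0.001], [-0.003, -0.002, -1.0]]
ft_force: [-1.8, 0.2, 15.0]
opening: 0.686
gripper_force: 30.3
```

```bash
python3 - <<'E'
from h import *
s,im=shot("wrist","w3");g=im.max(2)
sub=np.zeros(g.shape,bool);sub[150:275,5:190]=1
for c,b in blobs((g<60)&sub,300):print(c,b,onz("wrist",c,.041,s))
E
```

```text
[137.8 228.5] [ 103  192   70   74 3900] [ 0.58507686 -0.28960448  0.041     ]
```

Request:
{"op": "move_arm", "data": {
  "series": [0,0,0,0,0.87,0,0,0,0,0.87,0,0,0,0,0.87,0,0,-3,0,0.87,0,0,-7,0,0.87,0,0,-11,0,0.87,4,0.4,-11.5,0,0.87,8,0.7,-11.5,0,0.87,12,1.1,-11.5,0,0.87,15.9,1.4,-11.5,0,0.87]
}}

```text
t: 6.05
tool_pos: [0.4294, -0.1991, 0.3573]
tool_rot: [[-0.996, -0.09, -0.0], [-0.09, 0.996, 0.0], [0.0, 0.0, -1.0]]
ft_force: [0.6, -0.8, 1.0]
opening: 0.869
gripper_force: 0.0
```

Request:
{"op": "move_arm", "data": {
  "series": [0,4,0,0,0.87,0,8,0,0,0.87,0,12,0,0,0.87,0,16,0,0,0.87,0,20,1,0,0.87,0,23,2,0,0.87,0,23,5,0,0.87,0,23,5,0,0.87,0,23,5,0,0.87]
}}

```text
t: 6.8
tool_pos: [0.4106, 0.0294, 0.3073]
tool_rot: [[-0.996, -0.091, -0.003], [-0.091, 0.996, -0.0], [0.003, 0.0, -1.0]]
ft_force: [0.1, -0.8, -0.2]
opening: 0.867
gripper_force: 0.0
```

```bash
python3 - <<'E'
from h import *
s,im=shot("wrist","w4");print(s["t"],s["tool_pos"],s["ft_force"])
for c,b in blobs(im.min(2)>130,1500):print(c,b,onz("wrist",c,.022,s).round(4))
t,it=shot("top","t1");
for c,b in blobs(it.min(2)>150,60):
    if 120<c[1]<300 and 130<c[0]<420: print("top",c,b,onz("top",c,.022).round(4))
print(delta([.411,.029,.0285],s))
E
```

```text
6.8 [0.41058234 0.02942553 0.30730973] [ 0.0688513  -0.84306903 -0.15298825]
[104.2  29.1] [    0     0   229    72 12824] [ 0.2454 -0.1465  0.022 ]
[458.4  46.1] [  335     0   225   120 18229] [0.2325 0.1772 0.022 ]
[ 38.3 151. ] [   0  117   81   63 3858] [ 0.3613 -0.2165  0.022 ]
[405.1 207.5] [ 377  174   71   78 3640] [0.3881 0.1387 0.022 ]
[281.3 222. ] [ 244  185   76   75 4532] [0.4108 0.0313 0.022 ]
top [329.5 136.1] [ 305  121   51   30 1054] [ 0.7648 -0.3645  0.022 ]
top [133.1 191.3] [  47  163  174   58 3410] [0.5907 0.2312 0.022 ]
top [306.  194.5] [ 249  170  118   59 4246] [ 0.5839 -0.2918  0.022 ]
top [283.4 222.2] [269 218  26   9 115] [ 0.4994 -0.2234  0.022 ]
top [350.5 243.9] [340 233  22  22 381] [ 0.435  -0.4256  0.022 ]
top [298.5 268. ] [ 268  257   64   23 1111] [ 0.3626 -0.2689  0.022 ]
top [393.8 273.7] [384 264  21  21 333] [ 0.3466 -0.5547  0.022 ]
top [240.2 279.3] [233 268  16  24  63] [ 0.3287 -0.0951  0.022 ]
[-0.11 -0.05  9.88]
```

Request:
{"op": "move_arm", "data": {
  "series": [-0.1,0,4,0,0.87,-0.1,0,7.5,0,0.87,-0.1,0,9,0,0.87,-0.1,0,9.7,0,0.87,-0.1,0,9.7,0,0.87,-0.1,0,9.7,0,0,-0.1,0,9.7,0,0,-0.1,0,9.7,0,0,-0.1,0,9.7,0,0,-0.1,0,9.7,0,0]
}}

```text
t: 7.73
tool_pos: [0.4121, 0.0295, 0.2118]
tool_rot: [[-0.996, -0.09, 0.002], [-0.09, 0.996, -0.0], [-0.002, -0.0, -1.0]]
ft_force: [-0.3, -0.9, 8.3]
opening: 0.681
gripper_force: 30.1
```

Request:
{"op": "move_arm", "data": {
  "series": [0,0,-2,0,0,0,0,-6,0,0,0,0,-10,0,0,0,0,-14.5,0,0,0,0,-14.5,0,0,0,0,-14.5,0,0]
}}

```text
t: 8.23
tool_pos: [0.4116, 0.0296, 0.358]
tool_rot: [[-0.996, -0.09, 0.005], [-0.09, 0.996, -0.0], [-0.005, -0.001, -1.0]]
ft_force: [-0.4, -0.4, -1.7]
opening: 0.675
gripper_force: 30.0
```

```bash
python3 - <<'E'
from h import *
s=get_state();print(delta([.43,-.2,.18],s),delta([.585,-.293,.18],s),delta([.585,-.293,.073],s),s["tool_pos"])
E
```

```text
[  0.34 -23.02  -0.19] [-14.26 -33.68  -0.11] [-14.2  -33.67  10.59] [0.41163404 0.02958236 0.35796491]
```

Request:
{"op": "move_arm", "data": {
  "series": [0,-4,0,0,0,0.1,-8,0,0,0,0.2,-12,0,0,0,0.2,-16,0,0,0,0.3,-20,0,0,0,0.3,-23,0,0,0,-3,-26,0,0,0,-6,-28.5,0,0,0,-9,-30.5,0,0,0,-12,-32.5,0,0,0]
}}

```text
t: 9.07
tool_pos: [0.5616, -0.2846, 0.3531]
tool_rot: [[-0.996, -0.089, -0.003], [-0.089, 0.996, 0.001], [0.002, 0.002, -1.0]]
ft_force: [-0.5, -0.0, -0.5]
opening: 0.678
gripper_force: 30.0
```

Request:
{"op": "move_arm", "data": {
  "series": [-2.2,-1.2,0,0,0,-2.2,-1.2,3,0,0,-2.2,-1.2,7,0,0,-2.2,-1.2,9.5,0,0,-2.2,-1.2,10,0,0,-2.2,-1.2,10,0,0,-2.2,-1.2,10,0,0]
}}

```text
t: 9.65
tool_pos: [0.5836, -0.2934, 0.2562]
tool_rot: [[-0.996, -0.09, 0.0], [-0.09, 0.996, -0.0], [-0.0, -0.0, -1.0]]
ft_force: [0.9, 0.5, -1.0]
opening: 0.678
gripper_force: 30.0
```

```bash
python3 - <<'E'
from h import *
s,im=shot("wrist","w5");print(delta([.585,-.293,.0678],s),s["tool_pos"])
E
```

```text
[-0.14  0.02  0.84] [ 0.58356844 -0.29335012  0.25623712]
```

View pics/w5.png

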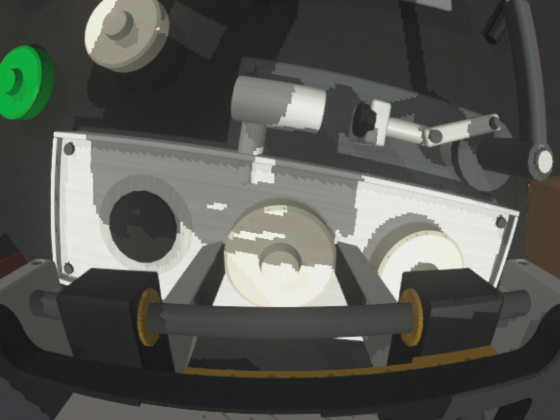

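Request:
{"op": "move_arm", "data": {
  "series": [0,0,0.3,0,0,0,0,0.5,0,0,0,0,0.7,0,0,0,0,0.85,0,0,0,0,0.9,0,0,0,0,0.9,0,0]
}}

```text
t: 10.2
tool_pos: [0.5836, -0.2933, 0.2479]
tool_rot: [[-0.996, -0.09, 0.001], [-0.09, 0.996, -0.001], [-0.001, -0.001, -1.0]]
ft_force: [-2.5, 1.7, 9.4]
opening: 0.68
gripper_force: 30.1
```

Request:
{"op": "move_arm", "data": {
  "series": [0,0,0.15,0,0,0,0,0.15,0,0,0,0,0,0,0.78,0,0,0,0,0.78,0,0,0,0,0.78,0,0,-3,0,0.78,0,0,-7,0,0.78,0,0,-10,0,0.78,3,-2,-10,0,0.87,6,-4.4,-10,0,0.87]
}}

```text
t: 11.03
tool_pos: [0.5278, -0.3417, 0.3484]
tool_rot: [[-0.996, -0.093, 0.003], [-0.093, 0.996, -0.002], [-0.003, -0.002, -1.0]]
ft_force: [-0.8, -0.1, 0.1]
opening: 0.863
gripper_force: 0.0
```

Request:
{"op": "move_arm", "data": {
  "series": [3.5,-2.5,0,0,0.87,7,-5,0,0,0.87,10,-7.3,2,0,0.87,10,-7.3,4,0,0.87,10,-7.3,4,0,0.87,10,-7.3,4,0,0.87]
}}

```text
t: 11.53
tool_pos: [0.4347, -0.4242, 0.3061]
tool_rot: [[-0.996, -0.089, -0.001], [-0.089, 0.996, 0.002], [0.001, 0.002, -1.0]]
ft_force: [1.6, 0.1, -0.1]
opening: 0.871
gripper_force: 0.0
```

```bash
python3 - <<'E'
from h import *
s,im=shot("wrist","w6");print(s["t"],s["tool_pos"],s["ft_force"])
for c,b in blobs(im.min(2)>110,1500):print(c,b,onz("wrist",c,.022,s).round(4))
t,it=shot("top","t2");
for c,b in blobs(it.min(2)>150,60):
    if 120<c[1]<300 and 130<c[0]<420: print("top",c,b,onz("top",c,.022).round(4))
print(proj("wrist",[.435,-.424,.022],s),delta([.435,-.424,.0285],s))
E
```

```text
11.5333 [ 0.43467041 -0.42418371  0.3060914 ] [ 1.55649309  0.13465692 -0.13904331]
[202.8  15. ] [   15     0   385    40 10456] [ 0.2629 -0.5037  0.022 ]
[440.6 157.5] [ 350  112  185   85 9436] [ 0.3643 -0.2868  0.022 ]
[279.2 220.9] [ 241  182   77   78 4633] [ 0.4342 -0.4237  0.022 ]
[307.1 352. ] [ 224  334  173   38 4676] [ 0.5661 -0.3839  0.022 ]
top [329.5 136.1] [ 305  121   51   30 1054] [ 0.7648 -0.3645  0.022 ]
top [133.1 191.3] [  47  163  174   58 3416] [0.5907 0.2312 0.022 ]
top [306.1 194.4] [ 249  170  118   59 4420] [ 0.5842 -0.2921  0.022 ]
top [283.3 222.2] [269 218  26   9 117] [ 0.4994 -0.2231  0.022 ]
top [162.5 259.7] [151 249  23  23 349] [0.3859 0.1372 0.022 ]
top [294.7 267.2] [268 257  63  23 960] [ 0.365  -0.2575  0.022 ]
top [240.1 279. ] [232 267  17  25 105] [ 0.3296 -0.0948  0.022 ]
top [202.9 277.3] [198 273  10  10  78] [0.3343 0.0159 0.022 ]
top [186.3 278.9] [182 274  10  10  78] [0.3294 0.0651 0.022 ]
[278.75221947 221.75013964] [-0.07 -0.03  9.76]
```

View pics/w6.png

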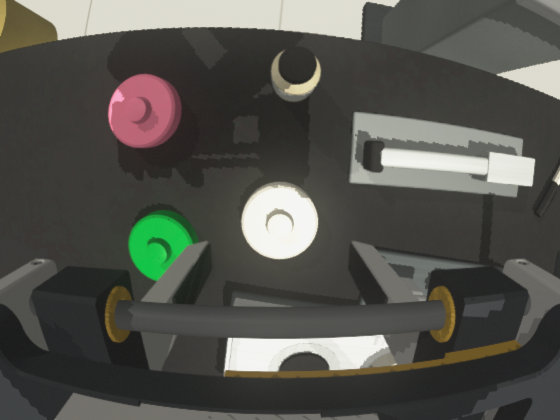

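Request:
{"op": "move_arm", "data": {
  "series": [-0.1,0,4,0,0.84,-0.1,0,7.5,0,0.84,-0.1,0,9,0,0.84,-0.1,0,9.6,0,0.84,-0.1,0,9.6,0,0.84,-0.1,0,9.6,0,0,-0.1,0,9.6,0,0,-0.1,0,9.6,0,0,-0.1,0,9.6,0,0,-0.1,0,9.6,0,0]
}}

```text
t: 12.47
tool_pos: [0.4361, -0.4243, 0.2125]
tool_rot: [[-0.996, -0.09, 0.002], [-0.09, 0.996, -0.002], [-0.002, -0.002, -1.0]]
ft_force: [1.0, 1.1, 7.6]
opening: 0.68
gripper_force: 30.1
```

Request:
{"op": "move_arm", "data": {
  "series": [0,0,-2,0,0,0,0,-6,0,0,0,0,-10,0,0,0,0,-12,0,0,0,0,-12,0,0,0,0,-12,0,0]
}}

```text
t: 12.97
tool_pos: [0.4356, -0.424, 0.3319]
tool_rot: [[-0.996, -0.09, 0.002], [-0.09, 0.996, -0.002], [-0.002, -0.002, -1.0]]
ft_force: [-0.9, -1.4, -1.5]
opening: 0.68
gripper_force: 30.0
```

```bash
python3 - <<'E'
from h import *
s=get_state();print(delta([.5775,-.3875,.15],s),delta([.5775,-.3875,.076],s),s["tool_pos"])
E
```

```text
[-14.44   2.4    0.21] [-14.43   2.41   7.61] [ 0.43555404 -0.42404944  0.33191752]
```

Request:
{"op": "move_arm", "data": {
  "series": [-4,0.7,0,0,0,-8,1.4,0,0,0,-12,2,0,0,0,-14.4,2.4,0,0,0,-14.4,2.4,3,0,0,-14.4,2.4,6,0,0,-14.4,2.4,7.3,0,0,-14.4,2.4,7.6,0,0,-14.4,2.4,7.6,0,0,-14.4,2.4,7.6,0,0]
}}

```text
t: 13.8
tool_pos: [0.5768, -0.3877, 0.2558]
tool_rot: [[-0.996, -0.09, 0.001], [-0.09, 0.996, -0.001], [-0.001, -0.001, -1.0]]
ft_force: [0.1, -0.2, -0.2]
opening: 0.68
gripper_force: 30.0
```

Request:
{"op": "move_arm", "data": {
  "series": [0,0,0.3,0,0,0,0,0.5,0,0,0,0,0.7,0,0,0,0,0.9,0,0,0,0,1.0,0,0,0,0,1.0,0,0]
}}

```text
t: 14.3
tool_pos: [0.5769, -0.3874, 0.2483]
tool_rot: [[-0.996, -0.09, 0.002], [-0.09, 0.996, -0.002], [-0.002, -0.002, -1.0]]
ft_force: [-10.0, 5.3, 23.6]
opening: 0.682
gripper_force: 30.3
```

Request:
{"op": "move_arm", "data": {
  "series": [0,0,-0.2,0,0.78,0,0,-0.2,0,0.78,0,0,-0.2,0,0.78,0,0,-3,0,0.78,0,0,-7,0,0.78,0,0,-11,0,0.78,3,2,-11,0.12,0.6,6,4,-11,0.24,0.6,9,6,-11,0.36,0.6,9,6,-11,0.42,0.6]
}}

```text
t: 15.13
tool_pos: [0.4777, -0.3331, 0.353]
tool_rot: [[-0.944, 0.331, -0.005], [0.331, 0.944, 0.003], [0.005, 0.002, -1.0]]
ft_force: [1.6, -1.3, -0.5]
opening: 0.599
gripper_force: 0.0
```

```bash
python3 - <<'E'
from h import *
s=get_state();print(s["t"],s["tool_pos"],s["tool_rot"][:,0],delta([.361,-.271,.14],s))
t,it=shot("top","t3");hsv=cv2.cvtColor(it,cv2.COLOR_BGR2HSV)
cv2.imwrite("pics/t3c.png",cv2.resize(it[160:300,140:380],None,fx=3.3,fy=3.3,interpolation=cv2.INTER_CUBIC))
E
```

```text
15.1333 [ 0.47773531 -0.33305665  0.35304878] [-0.94375269  0.33060705  0.00546164] [12.95  1.96  3.38]
```

View pics/t3c.png

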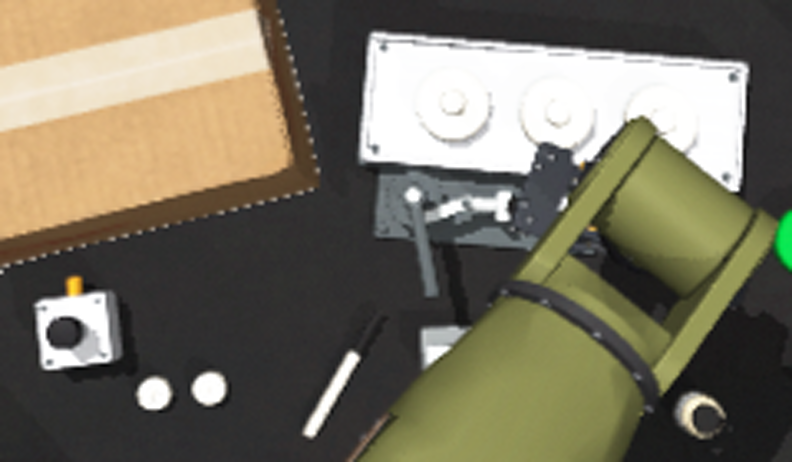

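Request:
{"op": "move_arm", "data": {
  "series": [4,0.6,0,0.12,0.6,8,1.2,0,0.24,0.6,13,2,0,0.36,0.6,13,2,1,0.48,0.6,13,2,2,0.6,0.6,13,2,3,0.72,0.6,13,2,3.4,0.84,0.6,13,2,3.4,0.96,0.6,13,2,3.4,1.08,0.6,13,2,3.4,1.19,0.6]
}}

```text
t: 16.02
tool_pos: [0.366, -0.2751, 0.3207]
tool_rot: [[-0.047, 0.999, 0.0], [0.999, 0.047, -0.0], [-0.0, 0.0, -1.0]]
ft_force: [0.2, -0.1, -0.9]
opening: 0.6
gripper_force: 0.0
```

Request:
{"op": "move_arm", "data": {
  "series": [0,0,0,0,0.6,0,0,0,0,0.6,0,0,0,0,0.6]
}}

```text
t: 16.27
tool_pos: [0.3656, -0.2748, 0.3207]
tool_rot: [[-0.056, 0.998, 0.0], [0.998, 0.056, -0.0], [-0.0, 0.0, -1.0]]
ft_force: [0.2, 0.6, 0.2]
opening: 0.601
gripper_force: 0.0
```

```bash
python3 - <<'E'
from h import *
s,im=shot("wrist","w7");print(s["t"],s["tool_pos"],s["tool_rot"].round(3).tolist(),s["joint_positions"].round(1),s["opening"])
print(delta([.361,-.271,.025],s),proj("wrist",[.361,-.271,.025],s))
S,_=shot("side","s1")
E
```

```text
16.2667 [ 0.36561006 -0.27479828  0.32066491] [[-0.056, 0.998, 0.0], [0.998, 0.056, -0.0], [-0.0, 0.0, -1.0]] [-41.5  10.8 107.1   0.   62.1 -44.7] 0.6011954196694063
[ 0.41 -0.44 11.57] [274.63542146 213.48728009]
```

View pics/w7.png

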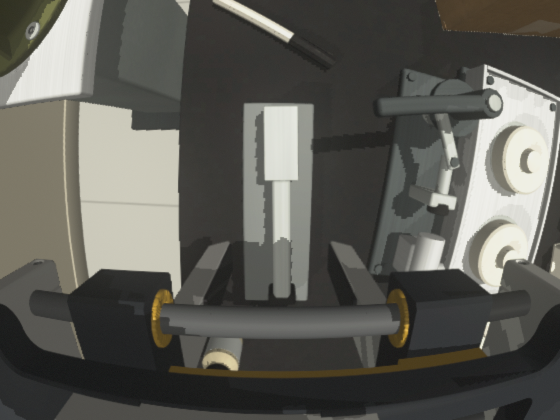

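```bash
python3 - <<'E'
from h import *
im=cv2.imread("pics/w7.png");s=get_state();g=im.min(2).astype(int)
for r in(120,140,160,195,210,225,240):
    print(r,g[r,240:320:4]);
def edges(r,lo=240,hi=320,th=None):
    row=g[r,lo:hi]; d=np.diff(row); return lo+np.argmax(d)+.5, lo+np.argmin(d)+.5
col=g[90:260,281];d=np.diff(col);print("col",[(90+i,d[i]) for i in np.argsort(-abs(d))[:6]])
for r in(120,140,160,195,210,225,240):
    a,b=edges(r,255,312);print(r,a,b,onz("wrist",(a,r),.033,s).round(4),onz("wrist",(b,r),.033,s).round(4))
print(onz("wrist",(281,106),.033,s),onz("wrist",(281,180),.033,s))
E
```

```text
120 [ 55 131 145 146  91  91 187 216 217 218 218 217 219 222 218 145 144 145
 128  52]
140 [ 56 135 146 147  90  91 172 216 217 219 218 216 216 220 218 144 143 142
  76  46]
160 [ 55 133 145 145 118  90 165 215 216 218 216 215 214 217 218 143 143 143
 108  56]
195 [ 54 132 143 144 145 147  90  90 132 205 207 213 193 138 139 138 137 138
  60  55]
210 [ 53 130 143 142 144 145  89  88 120 206 205 211 194 136 136 136 136 135
  54  52]
225 [ 53 126 141 142 143 144 102  87 107 205 204 210 195 135 135 135 134 134
  52  50]
240 [ 52 107 139 141 142 142 103  85  98 199 124 121 133 125 133 133 132 130
  51  49]
col [(np.int64(236), np.int64(-62)), (np.int64(102), np.int64(51)), (np.int64(105), np.int64(40)), (np.int64(106), np.int64(27)), (np.int64(179), np.int64(-27)), (np.int64(103), np.int64(19))]
120 263.5 297.5 [ 0.3477 -0.1914  0.033 ] [ 0.3754 -0.1899  0.033 ]
140 263.5 297.5 [ 0.3486 -0.2079  0.033 ] [ 0.3763 -0.2064  0.033 ]
160 263.5 297.5 [ 0.3494 -0.2244  0.033 ] [ 0.3773 -0.2229  0.033 ]
195 271.5 262.5 [ 0.3574 -0.2534  0.033 ] [ 0.3499 -0.2538  0.033 ]
210 272.5 310.5 [ 0.3589 -0.2662  0.033 ] [ 0.391  -0.2644  0.033 ]
225 272.5 309.5 [ 0.3596 -0.2792  0.033 ] [ 0.3912 -0.2775  0.033 ]
240 272.5 309.5 [ 0.3602 -0.2927  0.033 ] [ 0.3922 -0.291   0.033 ]
[ 0.36131845 -0.17907083  0.033     ] [ 0.36468071 -0.24032076  0.033     ]
```

```bash
python3 - <<'E'
from h import *
im=cv2.imread("pics/w7.png");s=get_state()
cv2.imwrite("pics/w7c.png",cv2.resize(im[60:220,360:560],None,fx=3.5,fy=3.5,interpolation=cv2.INTER_CUBIC))
for l,r in((243,311),(245,311)):
  pass
g=im.min(2).astype(int)
for r in(150,200,230):
    row=g[r,230:330];a=230+np.where(row>100)[0][0]-.5;b=230+np.where(row>100)[0][-1]+.5
    print(r,a,b,onz("wrist",(a,r),.005,s).round(4),onz("wrist",(b,r),.005,s).round(4))
e=onz("wrist",(277.5,103),.005,s);print("pad top edge",e)
st=np.array([.5848,-.2943,0]);y=-.0772
h=np.array([.5044,-.1677,.106]);print(proj("wrist",h,s)); a=-2.871+y
print(proj("wrist",h+[.088*np.cos(a),.088*np.sin(a),0],s))
E
```

```text
150 242.5 311.5 [ 0.3285 -0.2179  0.005 ] [ 0.3911 -0.2145  0.005 ]
200 242.5 310.5 [ 0.3302 -0.2642  0.005 ] [ 0.3934 -0.2608  0.005 ]
230 243.5 309.5 [ 0.332  -0.2932  0.005 ] [ 0.3946 -0.2897  0.005 ]
pad top edge [ 0.35796355 -0.17348227  0.005     ]
[489.60828901 105.34680441]
[373.84283093 110.34660066]
```

View pics/w7c.png

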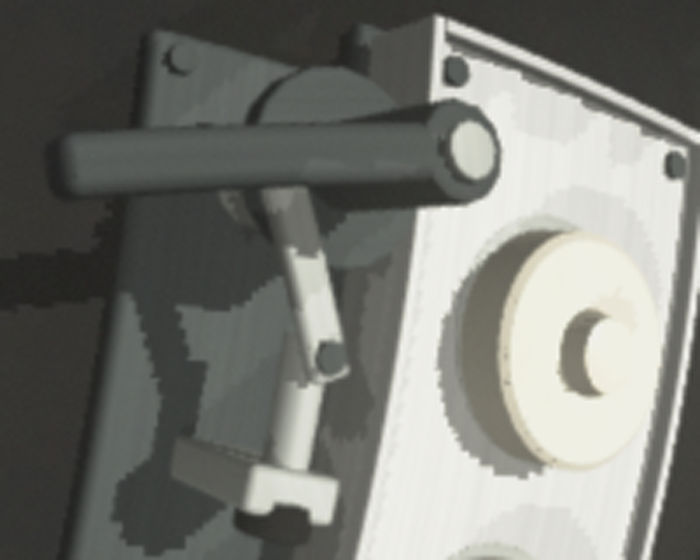

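Request:
{"op": "move_arm", "data": {
  "series": [-0.1,0.1,4,0,0.6,-0.1,0.1,8,0,0.6,-0.1,0.1,10.5,0,0.6,-0.1,0.1,11.3,0,0.6,-0.1,0.1,11.3,0,0.6,-0.1,0.1,11.3,0,0.6,-0.1,0.1,11.3,0,0,-0.1,0.1,11.3,0,0,-0.1,0.1,11.3,0,0,-0.1,0.1,11.3,0,0],
  "newtons": 60
}}

```text
t: 17.2
tool_pos: [0.3665, -0.2756, 0.2083]
tool_rot: [[-0.051, 0.999, 0.001], [0.999, 0.051, -0.001], [-0.001, 0.001, -1.0]]
ft_force: [0.4, -0.1, -0.2]
opening: 0.355
gripper_force: 0.0
```

Request:
{"op": "move_arm", "data": {
  "series": [0,0,0,0,0,0,0,0,0,0,0,0,0,0,0,0,0,0,0,0,0,0,-2,0,0,0,0,-6,0,0,0,0,-10,0,0,0,0,-14,0,0,0,0,-14,0,0,0,0,-14,0,0]
}}

```text
t: 18.03
tool_pos: [0.3663, -0.2755, 0.3489]
tool_rot: [[-0.051, 0.999, 0.002], [0.999, 0.051, -0.002], [-0.002, 0.002, -1.0]]
ft_force: [-0.2, -0.0, -5.0]
opening: 0.168
gripper_force: 60.0
```

```bash
python3 - <<'E'
from h import *
s=get_state();print(s["t"],s["tool_pos"],s["tool_rot"].round(3).tolist(),s["opening"]*94,s["ft_force"])
print(delta([.37,-.195,.168],s))
E
```

```text
18.0333 [ 0.3663459  -0.27549172  0.34891676] [[-0.051, 0.999, 0.002], [0.999, 0.051, -0.002], [-0.002, 0.002, -1.0]] 15.827167466557054 [-0.17242617 -0.03106636 -4.96053945]
[8.06 0.73 0.07]
```

Request:
{"op": "move_arm", "data": {
  "series": [2,0.2,0,0.12,0,4,0.4,0,0.24,0,6,0.6,0,0.36,0,8,0.7,0,0.48,0,8,0.7,0,0.6,0,8,0.7,0,0.72,0,8,0.7,0,0.84,0,8,0.7,0,0.96,0,8,0.7,0,1.08,0,8,0.7,0,1.2,0]
}}

```text
t: 18.87
tool_pos: [0.3691, -0.1951, 0.3456]
tool_rot: [[0.915, 0.404, -0.003], [0.404, -0.915, 0.002], [-0.002, -0.003, -1.0]]
ft_force: [0.3, 0.1, -0.7]
opening: 0.165
gripper_force: 60.0
```

Request:
{"op": "move_arm", "data": {
  "series": [0,0,0,0.12,0,0,0,0,0.23,0,0,0,0,0.23,0,0,0,0,0.23,0,0,0,0,0.23,0]
}}

```text
t: 19.28
tool_pos: [0.3692, -0.1953, 0.3468]
tool_rot: [[0.981, 0.194, -0.001], [0.194, -0.981, 0.001], [-0.001, -0.001, -1.0]]
ft_force: [-0.8, 0.1, -3.2]
opening: 0.165
gripper_force: 60.0
```

```bash
python3 - <<'E'
from h import *
s,im=shot("wrist","w8");print(s["t"],s["tool_pos"],s["tool_rot"].round(3).tolist(),s["joint_positions"].round(1))
for z in(.106,):
  h=np.array([.505,-.166,z]);a=-2.871-.0772
  print(proj("wrist",h,s),proj("wrist",h+[.088*np.cos(a),.088*np.sin(a),0],s))
E
```

```text
19.2833 [ 0.36920222 -0.19525153  0.3467509 ] [[0.981, 0.194, -0.001], [0.194, -0.981, 0.001], [-0.001, -0.001, -1.0]] [-32.9   3.8 111.2   0.   65.1  45.9]
[277.20846797  37.66584347] [276.86050891 163.3665845 ]
```

View pics/w8.png

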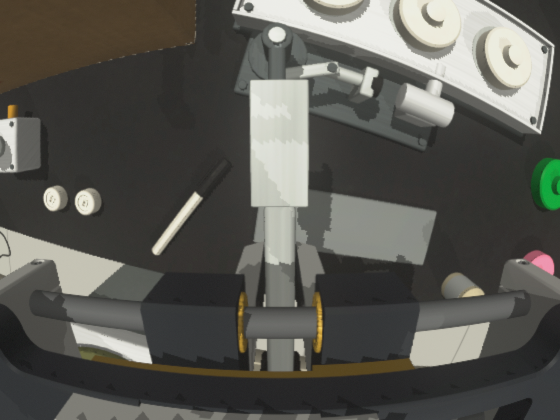

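```bash
python3 - <<'E'
from h import *
s=get_state();a=-2.871-.0772
p=np.array([.505,-.166]);g=p+.125*np.array([np.cos(a),np.sin(a)]);print(g,delta([*g,.106+.0033],s),"yaw err",np.degrees(np.arctan2(s["tool_rot"][1,0],s["tool_rot"][0,0]))-(180+np.degrees(a)))
im=cv2.imread("pics/w8.png");gr=im.min(2).astype(int)
print("hub white",blobs((gr>170)[20:55,255:300],20))
E
```

```text
[ 0.38233027 -0.19002368] [ 1.41 -0.24  5.77] yaw err 0.09013285024214035
hub white [(array([33.7,  2.4]), array([ 13,   0,  32,   9, 142], dtype=int32)), (array([21.4, 14. ]), array([ 13,   7,  17,  15, 196], dtype=int32))]
```

Request:
{"op": "move_arm", "data": {
  "series": [0.7,-0.15,0,0,0,1.4,-0.27,0,0,0,1.4,-0.27,1,0,0,1.4,-0.27,2,0,0,1.4,-0.27,3,0,0,1.4,-0.27,4,0,0,1.4,-0.27,5,0,0,1.4,-0.27,5.8,0,0,1.4,-0.27,5.8,0,0,1.4,-0.27,5.8,0,0]
}}

```text
t: 20.17
tool_pos: [0.3825, -0.19, 0.2893]
tool_rot: [[0.982, 0.191, -0.001], [0.191, -0.982, 0.0], [-0.001, -0.001, -1.0]]
ft_force: [-0.3, -0.1, -2.8]
opening: 0.161
gripper_force: 60.0
```

```bash
python3 - <<'E'
from h import *
s,im=shot("wrist","w9");print(s["tool_pos"],s["ft_force"],s["wrist_torque"])
# arc waypoints about pivot: tool-frame shift (cm) and turn
R=s["tool_rot"];P=np.array([.505,-.166]);a0=np.arctan2(*(s["tool_pos"][:2]-P)[::-1]);r=np.linalg.norm(s["tool_pos"][:2]-P);print("a0",a0,a0+2.871+.0772,r)
for d in np.arange(.1,1.56,.1).tolist()+[1.55,1.6,1.64]:
    q=np.append(P+r*np.array([np.cos(a0+d),np.sin(a0+d)]),s["tool_pos"][2])
    print(round(d,2),(R.T@(q-s["tool_pos"])*100).round(2)[:2],-round(d,2))
E
```

```text
[ 0.38251423 -0.19002911  0.28931028] [-0.32146445 -0.14358726 -2.80260299] [-0.09571467  0.12225696 -0.05937541]
a0 -2.947874029444569 0.0003259705554308906 0.12482051975061086
0.1 [0.06 1.25] -0.1
0.2 [0.25 2.48] -0.2
0.3 [0.56 3.69] -0.3
0.4 [1.   4.86] -0.4
0.5 [1.54 5.98] -0.5
0.6 [2.19 7.04] -0.6
0.7 [2.95 8.04] -0.7
0.8 [3.8  8.95] -0.8
0.9 [4.74 9.77] -0.9
1.0 [ 5.76 10.49] -1.0
1.1 [ 6.84 11.11] -1.1
1.2 [ 7.98 11.62] -1.2
1.3 [ 9.17 12.01] -1.3
1.4 [10.39 12.28] -1.4
1.5 [11.62 12.43] -1.5
1.55 [12.25 12.45] -1.55
1.6 [12.87 12.45] -1.6
1.64 [13.37 12.43] -1.64
```

View pics/w9.png

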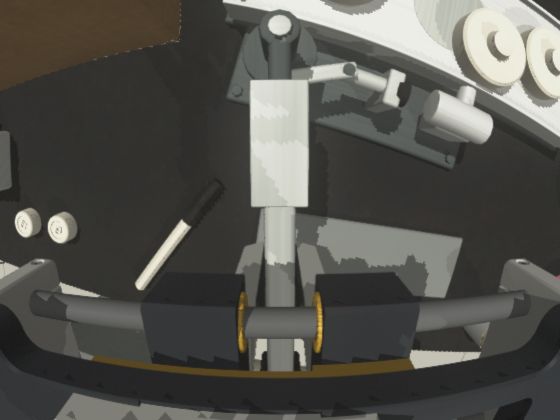

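```bash
python3 - <<'E'
from h import *
s=get_state();t,it=shot("top","t4")
for p in([.5921,-.198,.067],[.585,-.292,.067],[.5775,-.387,.067]):print(proj("wrist",p,s),proj("top",p))
a=cv2.resize(it[150:300,140:380],None,fx=3.3,fy=3.3,interpolation=cv2.INTER_CUBIC);cv2.imwrite("pics/t4c.png",a)
E
```

```text
[350.25419357 -48.88542379] [275.29427113 189.88748163]
[470.42469339   1.78231476] [307.32373359 192.47206702]
[556.84397588  58.45526637] [339.66267877 195.19149658]
```

View pics/t4c.png

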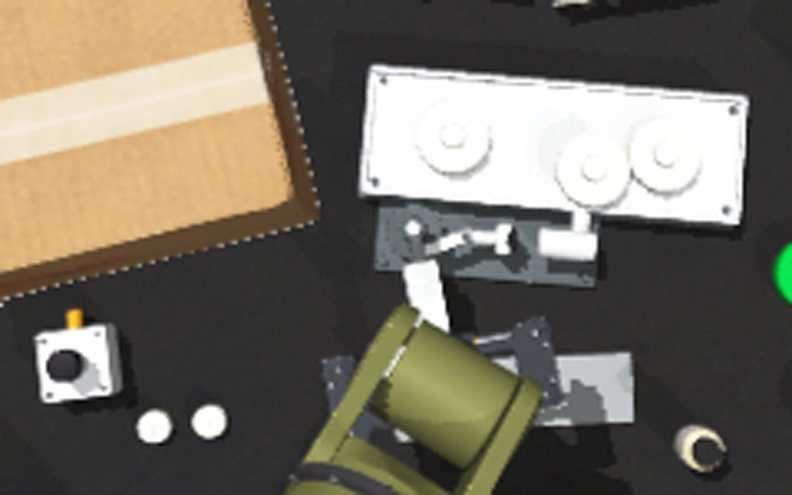

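Request:
{"op": "move_arm", "data": {
  "series": [0,0,-3,0,0,0,0,-6,0,0,-1,2,-6,-0.12,0,-2,4,-6,-0.24,0,-3,6,-6,-0.36,0,-3.5,7.7,-6,-0.48,0,-3.5,7.7,-6,-0.6,0,-3.5,7.7,-6,-0.72,0,-3.5,7.7,-6,-0.84,0,-3.5,7.7,-6,-0.96,0]
}}

```text
t: 21.1
tool_pos: [0.3628, -0.2724, 0.3502]
tool_rot: [[0.402, 0.916, 0.001], [0.916, -0.402, -0.001], [-0.0, 0.001, -1.0]]
ft_force: [-0.1, 0.1, -2.9]
opening: 0.166
gripper_force: 60.0
```

Request:
{"op": "move_arm", "data": {
  "series": [0,0,0,-0.12,0,0,0,0,-0.24,0,0,0,0,-0.36,0,0,0,0,-0.47,0,0,0,4,-0.47,0,0,0,8,-0.47,0,0,0,12,-0.47,0,0,0,13.3,-0.47,0,0,0,13.3,-0.47,0,0,0,13.3,-0.47,0]
}}

```text
t: 21.93
tool_pos: [0.3631, -0.2725, 0.2172]
tool_rot: [[-0.051, 0.999, 0.0], [0.999, 0.051, 0.0], [0.0, 0.0, -1.0]]
ft_force: [-0.0, -0.4, -1.8]
opening: 0.163
gripper_force: 60.0
```

Request:
{"op": "move_arm", "data": {
  "series": [0,0,0.5,0,0,0,0,0.9,0,0,0,0,0.9,0,0,0,0,0.9,0,0.4,0,0,0.9,0,0.4,0,0,0.9,0,0.4,0,0,0.5,0,0.4,0,0,-3,0,0.4,0,0,-7,0,0.4,0,0,-11,0,0.4]
}}

```text
t: 22.77
tool_pos: [0.3625, -0.272, 0.3284]
tool_rot: [[-0.051, 0.999, -0.001], [0.999, 0.051, 0.001], [0.001, -0.001, -1.0]]
ft_force: [0.7, -0.8, 0.2]
opening: 0.397
gripper_force: 0.0
```

```bash
python3 - <<'E'
from h import *
s=get_state();print(s["t"],s["tool_pos"],s["ft_force"])
a=np.array([.0772]);y=-.0772
for n,uv in(("S2",(140+592/3.3,150+168/3.3)),("S3",(140+664/3.3,150+153/3.3)),("S1",(140+453/3.3,150+134/3.3))):
    p=onz("top",uv,.067)+[0,.0018,0];q=p-[.585,-.2925,0]
    print(n,p.round(4),"station",(q[0]*np.cos(y)+q[1]*np.sin(y)).round(4),(-q[0]*np.sin(y)+q[1]*np.cos(y)).round(4))
p=onz("top",(140+592/3.3,150+168/3.3),.067)
print(delta([.52,-.34,.16],s))
E
```

```text
22.7667 [ 0.36253705 -0.2719592   0.32836087] [ 0.68208105 -0.81458178  0.19024008]
S2 [ 0.5603 -0.3255  0.067 ] station -0.022 -0.0349
S3 [ 0.5741 -0.3897  0.067 ] station -0.0034 -0.0978
S1 [ 0.59  -0.202  0.067] station -0.002 0.0906
[-7.61 15.39 -1.18]
```

Request:
{"op": "move_arm", "data": {
  "series": [-1.2,3.8,-1,-0.12,0.85,-2.4,7.6,-1,-0.24,0.85,-3.6,11.4,-1,-0.36,0.85,-4.8,15,-1,-0.48,0.85,-6.3,19.4,-1,-0.6,0.85,-6.3,19.4,-1,-0.71,0.85,-6.3,19.4,0,-0.71,0.85,-6.3,19.4,0,-0.71,0.85]
}}

```text
t: 23.43
tool_pos: [0.5593, -0.325, 0.3243]
tool_rot: [[-0.687, 0.726, -0.003], [0.726, 0.687, 0.002], [0.003, -0.001, -1.0]]
ft_force: [-0.1, -0.6, -0.4]
opening: 0.847
gripper_force: 0.0
```

```bash
python3 - <<'E'
from h import *
s,im=shot("wrist","w10");print(s["t"],s["tool_pos"],s["tool_rot"].round(3).tolist())
g=cv2.GaussianBlur(cv2.cvtColor(im,cv2.COLOR_BGR2GRAY),(3,3),0)
print(proj("wrist",[.5603,-.3255,.067],s),delta([.5603,-.3255,.069],s))
E
```

```text
23.4333 [ 0.5593091  -0.32498272  0.32430452] [[-0.687, 0.726, -0.003], [0.726, 0.687, 0.002], [0.003, -0.001, -1.0]]
[280.12069582 232.27352715] [-0.19  0.06  7.53]
```

View pics/w10.png

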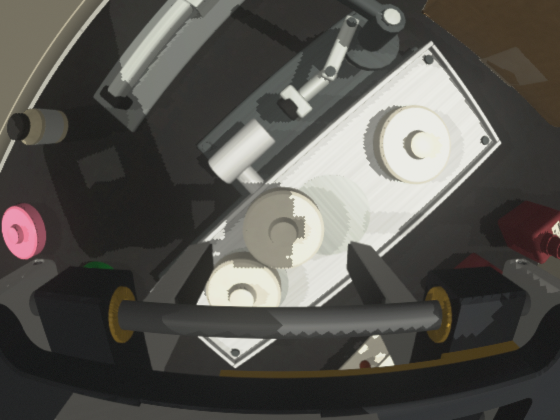

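Request:
{"op": "move_arm", "data": {
  "series": [-0.15,0.2,3,0,0.85,-0.15,0.2,5.5,0,0.85,-0.15,0.2,7,0,0.85,-0.15,0.2,7.4,0,0.85,-0.15,0.2,7.4,0,0.85,-0.15,0.2,7.4,0,0,-0.15,0.2,7.4,0,0,-0.15,0.2,7.4,0,0,-0.15,0.2,7.4,0,0,-0.15,0.2,7.4,0,0],
  "newtons": 30
}}

```text
t: 24.32
tool_pos: [0.5626, -0.3261, 0.2565]
tool_rot: [[-0.689, 0.725, 0.005], [0.725, 0.689, -0.005], [-0.007, -0.0, -1.0]]
ft_force: [-8.2, -9.0, 33.5]
opening: 0.555
gripper_force: 35.2
```

Request:
{"op": "move_arm", "data": {
  "series": [0,0,0,0,0,0,0,-1,0,0,0,0,-3,0,0,0,0,-4,0,0,0,0,-4,0,0,0,0,-4,0,0]
}}

```text
t: 24.82
tool_pos: [0.5623, -0.3249, 0.2928]
tool_rot: [[-0.69, 0.724, 0.001], [0.724, 0.69, -0.0], [-0.001, 0.0, -1.0]]
ft_force: [0.6, -0.5, -1.3]
opening: 0.516
gripper_force: 27.0
```

```bash
python3 - <<'E'
from h import *
s=get_state();print(s["t"],s["tool_pos"],delta([.585,-.2925,.105],s),delta([.585,-.2925,.075],s),s["opening"])
E
```

```text
24.8167 [ 0.5622768  -0.32486655  0.29283322] [0.79 3.87 0.78] [0.79 3.87 3.78] 0.5158682499657492
```

```bash
python3 - <<'E'
from h import *
s,im=shot("wrist","w11");shot("side","s2")
for n in("w11","w5"):
    g=cv2.imread(f"pics/{n}.png").mean(2)[170:345,180:400]
    a=cv2.resize(g,(73,29),interpolation=cv2.INTER_AREA)
    print(n);print("\n".join("".join(" .:-=+*#%@"[int(min(v,249)/25)] for v in r) for r in a))
E
```

```text
w11
:::::::+%%%%%%##**#%%#*=:::::-=#%%%%%%@@@@@@@@@@@@@@@@@@@@@@@@@@@@@%*++==
:::::::::+###*+=+##%%%%#*=:-+#%%%%%@@@@@@@@%%%%%%%%%%%%@%@@@@@@@@@@@@%%**
::::::::..:---:::-*#%%%%*++#######%%%%%@%%%%%%%%%%%%%%%%%%@@@@@@@@@@@@@@@
...............::::-=+++++====+++++++++*%%%%%%%%%%%%%%%%%%%%%%%%%%%%%%%%%
.................:::-=++=====++=========*#%%%%%%%%%%%%%%%%%%%%%%%%%%%%%%%
................::-=++==============++=====+*#%%%%%%%%%%%%%%%%%%%%%%%%%%%
..............::-=++===========++++++++++++++=+*#%%####%%%%%%%%%%%%%%%%%%
............::-=++=========+++++++++++++++++++++=+*######%%%%%%%%%%%%%%%%
..........::-=+====++====+++++++++++++++++++++++++++#######%%%%%%%%%%%%%%
........::-=+====+++===++++++++++++++++++++++++++++++########%#%%%%%%%%%%
......::-=+====++++===+++++++++++++++++++++++++++++++*##########%%%%%%%%%
....::==+++==+++++===+++++++++++++++=======++=++==+++*##########%%%%%%%%%
..::=++==**+==----:-+++++++++++++=========--===:-----+*########%%%%%%%%%%
:-=++====+=------:.=+============--====++======::------+#####%%%%%%%%%#+=
=++===+++=------:..=+===========--=============..:------=#%%
[... 2498 characters left out ...]
@@@@@@@@@%%%%%=:::..:-=======+%@@@
====-:.....:*@@@@@%%%%%%@@@@@@@@@@@@@@@@@@@@@@%%%%%%%%-.....:-========#@#
===-:......+%@@@@@@@%%%%%@@@@@@@@@@@@@@@@@@@%%%%%%%%%%#:.....:-========*+
:::::::::::++**************#############**********+++++-:::::::::::::::::
:::::::::::::::::::::::::::::::::::::::::::::::::::::::::::::::::::::::::
::::::::::::::::::::::::::::::--------:::::::::::::::::::::::::::::::::::
:::::::::::::::::::::::-----------------------:::::::::::::::::::::::::::
:::::::::::::::::::::::::::::::::::::::::::::::::::::::::::::::::::::::::
::::::::::::::::::::::::::::::::::::::::::::::::::::-=====++=:::::::::...
::::-:::::::::::::::::::::::::::::::::::::::::::::::::::-----:::::::::...
```

```bash
python3 - <<'E'
from h import *
s=get_state();c=s["tool_pos"]+s["tool_rot"]@[0,0,.19];u=proj("side",c);print(u,proj("side",[.5741,-.3897,.058]),s["opening"],s["gripper_force"])
im=cv2.imread("pics/s2.png").mean(2);x,y=int(u[0]),int(u[1])
a=cv2.resize(im[y-40:y+50,x-60:x+60],(120,45),interpolation=cv2.INTER_AREA)
print("\n".join("".join(" .:-=+*#%@"[int(min(v,249)/25)] for v in r) for r in a))
E
```

```text
[293.79411364 229.50298281] [298.40042821 260.17569643] 0.5119674864329511 26.953047728020465
.:=+*******+++++++++-::----:...............................::::-----:......:-=+=-......:--=======---------------=-:::.::
...::::::::::::::::::::-=+++==-:.......:....::........:::-------------:-===++===-:.....:----=====----------------:::::::
..:::::::::::::::::::::::-++++++=--:................:----::::::-------=====--:---....::--------------------------:::::::
:::::::::::::::::::::::::-=+=+++**++=--:........................::-------==+===----=====-------------------------:::::::
:::::::::::::::::::::::::-=+==+*******++=--:::-==-..:::::.......::---=====++++++==++++==-------------------------:::::::
::::::::::-------------===++++************++++++=-::::---:......:--======++=============------------------------::::::::
::::::::::-----------:::::-=++************++++++=-::::::::......:--======++===++========------------------------::::::::
:::::::::::::::::::::::::::::-==++*******+==++++=---=--::...::---------==++===++========-----------------------:::::::::
:::::::::::::::::::::::::::::::::-==++
[... 3738 characters left out ...]
................-++++*%@@%****##%@@@@@@@@@@@@@@@@@@@%###@@@@@@@@@@@@+:.::::::::::::::::::::::..
.............::::::::::::::::::.........:=**#@@@@@%*******####%%%@@@@@%%%%#*****%@@@@@@@@@@@@+:.:::::::::::::::::::::::.
.....................:::::::............=%@@@@@@@@@#***********************++*#%@@@@@@@@@@@@@+:.::::::::::::::::::::::::
.......................................:*@@@@@@@@@@@@%#*********************#%@@@@@@@@@@@@@@@+:..:::::::::::::::::::::::
.......................................=@@@@@@@@@@@@@@@%###*************##@@@@@@@@@@@@@@@@@@@+:..::.::::::::::::::::::::
......................................:+@@@@@@@@@@@@@@@@@@@@@@@@@@@%%@@@@@@@@@@@@@@@@@@@@@@@@+:.::::::::::::::::::::::::
```

```bash
python3 - <<'E'
from h import *
s=get_state();R=s["tool_rot"];c=s["tool_pos"]+R@[0,0,.18];u=proj("side",c+[0,0,-.01]).astype(int)
def cell(p):
    q=proj("side",p);return ((q[0]-u[0]+60).round(1),((q[1]-u[1]+40)/2).round(1))
def rim(cen,z): 
    pts=np.array([cell([cen[0]+.033*np.cos(t),cen[1]+.033*np.sin(t),z]) for t in np.linspace(0,6.28,60)])
    return "cols %.1f-%.1f rows %.1f-%.1f"%(pts[:,0].min(),pts[:,0].max(),pts[:,1].min(),pts[:,1].max())
for n,cen in(("under",c),("x+2cm",c+R@[.02,0,0])):
    for z in(.036,.058,.08,.102): print(n,z,rim(cen,z))
print("stub on block",cell([*c[:2],.067]),"S3 rim",rim([.574,-.39],.058),"tips",cell(c+R@[0,.024,.019]),cell(c+R@[0,-.024,.019]))
E
```

```text
under 0.036 cols 46.5-73.2 rows 28.1-35.5
under 0.058 cols 46.7-73.6 rows 24.4-31.7
under 0.08 cols 46.9-74.1 rows 20.7-27.7
under 0.102 cols 47.1-74.6 rows 16.8-23.7
x+2cm 0.036 cols 41.2-67.5 rows 26.5-33.7
x+2cm 0.058 cols 41.3-67.9 rows 22.9-29.9
x+2cm 0.08 cols 41.5-68.3 rows 19.1-26.0
x+2cm 0.102 cols 41.6-68.7 rows 15.3-22.0
stub on block (np.float64(60.3), np.float64(26.4)) S3 rim cols 51.1-79.7 rows 31.7-39.8 tips (np.float64(67.8), np.float64(20.3)) (np.float64(53.3), np.float64(23.5))
```

```bash
python3 - <<'E'
from h import *
s=get_state();R=s["tool_rot"];c=s["tool_pos"]+R@[0,0,.18]
def cell(p):
    q=proj("wrist",p,s);return ((q[0]-180)/3.01,(q[1]-170)/6.03)
for dx in(-.01,0,.01,.02):
  for z in(.08,.102):
    pts=np.array([cell(np.r_[(c+R@[dx+.033*np.cos(t),.033*np.sin(t),0])[:2],z]) for t in np.linspace(0,6.28,80)])
    print(dx,z,"cols %.1f-%.1f rows %.1f-%.1f"%(pts[:,0].min(),pts[:,0].max(),pts[:,1].min(),pts[:,1].max()))
for d in(.024,-.024):print(cell(c+R@[0,d,.019]))
im=cv2.imread("pics/w11.png").mean(2)
a=cv2.resize(im[170:320,200:380],(120,50),interpolation=cv2.INTER_AREA);a=cv2.normalize(np.minimum(a,200),None,0,99,cv2.NORM_MINMAX)
cs=" .'`:-~=+*xoXO#%&8@W"
print("\n".join("".join(cs[int(v/5.01)] for v in r) for r in a))
E
```

```text
-0.01 0.08 cols 15.8-50.2 rows 7.3-23.2
-0.01 0.102 cols 13.9-52.0 rows 8.8-26.1
0 0.08 cols 15.6-50.4 rows 4.6-21.0
0 0.102 cols 13.6-52.4 rows 5.8-23.8
0.01 0.08 cols 15.4-50.6 rows 1.8-18.8
0.01 0.102 cols 13.3-52.7 rows 2.7-21.4
0.02 0.08 cols 15.1-50.9 rows -0.9-16.4
0.02 0.102 cols 13.0-53.0 rows -0.4-18.8
(np.float64(46.4715597090223), np.float64(14.34870418529995))
(np.float64(19.50274328672884), np.float64(14.33984284900409))
*8WWWWWWWWWWWWWW@@8&%#O%WWWWW@&%X+-'''''''''''':~x&WWWWWWWWWWWWWWWWWWWWWWWWWWWWWWWWWWWWWWWWWWWWWWWWWWWWWWWWWWWWWWWWWWWWW
.`XWWWWWWWWWWW@88&%OX#@WWWWWWWW@&#x~''''''''':=o@WWWWWWWWWWWWWWWWWWWWWWWWWWWWWWWWWWWWWWWWWWWWWWWWWWWWWWWWWWWWWWWWWWWWWWW
..':o8WWWWWW@8&&#Ooo%8@WWWWWWWWWW8&#x~'''::-+OWWWWWWWWWWWWWWWWWWWWWWWWWWWWWWWWWWWWWWWWWWWWWWWWWWWWWWWWWWWWWWWWWWWWWWWWWW
''''':*%@@@8&&#X*-:=O&88@WWWWWWWWWW8%O=-:-+#WWWWWWWWWWWWWWWWWWWWWWWWWWWWWWWWWWWWWWWWWWWWWWWWWWWWWWWWWWWWWWWWWWWWWWWWWWWW
''......:+XOOo=-:'''-*#&@WWWWWWWWWWW@8X+x%WWWWWWWWWWWWWWWWWWWWWWWWWWWWWWWWWWWWWWWWWWWWWWWWWWWWWWWWWWWWWWWWWWWWWWWWWWWWWW
'..     ....'...''''``-*#&@WWWWWWWW#Xox%&@W8#OO##X%##&&&
[... 4688 characters left out ...]
*xoXXO&WWWWWWWWWWWWWWW@&#OXXXXXXXXXXXXXXO#%&@WWWWWWWWWWWWWWWW&~         .`:::::::::::::::`'.'''
............. ....'+xxooo*~~===+oO######%&&&&&&&&%%OooxxxooXXXXOOOOOOOO#####OOOOXXXox=:'.     ..........................
.........................'..'.'.'..''''..''''''''''''''''''''''''''''''''''''''''''''''''''''''''''''''''''''''''`''....
...............'''''''''''''''''''''''''''''''''''''''''''''''''''''''''''''''''''''''''''''''':::::::::::::::::::::::''
.......'''''''''''''''''''''''''''''''''''''''''''`:-----------------:------------------------------------------------:`
'''''''`''``'''''''''''''''''''''''''''''''''''''`-~~~~~~~~~~~~~~~~~~~~~~~~~~~~~~~~~~~~~~~~~~~~~~~~~~~~~~~~~~~~~~~~~~~`'
```

Request:
{"op": "move_arm", "data": {
  "series": [0,0,1,0,0,0,0,2,0,0,0,0,3,0,0,0,0,3.3,0,0,0,0,3.3,0,0]
}}

```text
t: 25.33
tool_pos: [0.5623, -0.3252, 0.2593]
tool_rot: [[-0.69, 0.724, 0.0], [0.724, 0.69, -0.0], [-0.0, -0.0, -1.0]]
ft_force: [-2.9, 0.7, 8.2]
opening: 0.515
gripper_force: 30.5
```

```bash
python3 - <<'E'
from h import *
s,im=shot("wrist","w12");print(s["tool_pos"],s["ft_force"],s["opening"],s["gripper_force"])
R=s["tool_rot"];c=s["tool_pos"]+R@[0,0,.18]
for z in(.036,.058):
    pts=np.array([proj("wrist",np.r_[(c+R@[.033*np.cos(t),.033*np.sin(t),0])[:2],z],s) for t in np.linspace(0,6.28,80)])
    print(z,(pts.min(0)-[200,170])/[1.5,3],(pts.max(0)-[200,170])/[1.5,3])
im=im.mean(2)
a=cv2.resize(im[170:320,200:380],(120,50),interpolation=cv2.INTER_AREA);a=cv2.normalize(np.minimum(a,200),None,0,99,cv2.NORM_MINMAX)
cs=" .'`:-~=+*xoXO#%&8@W"
print("\n".join("".join(cs[int(v/5.01)] for v in r) for r in a))
E
```

```text
[ 0.56230745 -0.32521602  0.25932281] [-2.93167332  0.66810836  8.22466612] 0.5149836998970696 30.527829555476274
0.036 [19.76690631  8.10990825] [86.01389846 39.60013757]
0.058 [16.19657153 10.22745567] [89.53649363 44.65531171]
WWWWWWWWWWWWWW@@88&%OO%&&%X*=~~~~~~:''''''''''''`:-~*OWWWWWWWWWWWWWWWWWWWWWWWWWWWWWWWWWWWWWWWWWWWWWWWWWWWWWWWWWWWWWWWWWW
WWWWWWWWWWWW@88&%#OO&WWW@8&#X*=~-:''''''''''''`:-~x%WWWWWWWWWWWWWWWWWWWWWWWWWWWWWWWWWWWWWWWWWWWWWWWWWWWWWWWWWWWWWWWWWWWW
WWWWWWWWWW@88&%#XO8WWWWWWW@8%#o=''''''''''''`:-=o&WWWWWWWWWWWWWWWWWWWWWWWWWWWWWWWWWWWWWWWWWWWWWWWWWWWWWWWWWWWWWWWWWWWWWW
WWWWWWW@@88&%#XX&@WWWWWWWWWW@8%#x~::::::''':~=X@WWWWWWWWWWWWWWWWWWWWWWWWWWWWWWWWWWWWWWWWWWWWWWWWWWWWWWWWWWWWWWWWWWWWWWWW
WWWWW@@8&&%OooO%88@WWWWWWWWWWW@&%O*~:`:::-~+#WWWWWWWWWWWWWWWWWWWWWWWWWWWWWWWWWWWWWWWWWWWWWWWWWWWWWWWWWWWWWWWWWWWWWWWWWWW
WWW@88&&#Ox+::+X&88@@WWWWWWWWWWW8&%X=-:-~*%WWWWWWWWWWWWWWWWWWWWWWWWWWWWWWWWWWWWWWWWWWWWWWWWWWWWWWWWWWWWWWWWWWWWWWWWWWWWW
*X&&&%#X*~::''':*O&8WWWWWWWWWWWWWW8&X==x&WWWWWWWWWWWWWWWWWWWWWWWWWWWWWWWWWWWWWWWWWWWWWWWWWWWWWWWWWWWWWWWWWWWWWWWWWWWWWWW
'':~+=~:'.'''''``-x#8@W
[... 4479 characters left out ...]
8@@&88%&8#O%O%8OXx**xxooXOXXXXXXXXXXXXOO#&8@WWWWWWWWWWWWWWWWWWx.       .'::-------:::::::`'''``
......''..........'+xooXXOOO#####%#%%%####O*=====+oXXoXoXXXXO######OOOOOOOOOOOOOXXooxxx=..........''''.'................
................''''''''''''''''''''''''''''''''''''''''''''''''''''''''''''''''''''''''''''''''''''''''''''''''''''''''
........'''''''''''''''''''''''''''''''''''''`::::::::::::::::::::::::::::::::::::::::::::::::::::::::::::::::::::''''''
.'''''''''''''''''''''''''''''`'''''''''''''``:-------------------------------------------------------------------:`''''
''''''''''''''''''''''''''''''''''''''''''''''`:-~~~~~~~~~~~~~~~~~~~~~~~~~~~~~~~~~~~~~~~~~~~~~~~~~~~~~~~~~~~~~~====~~:``
```

Request:
{"op": "move_arm", "data": {
  "series": [0.1,0.5,-0.15,0,0,0.3,1.3,-0.15,0,0,0.5,2.2,-0.15,0,0,0.7,3,-0.15,0,0,0.8,3.7,-0.15,0,0,0.8,3.7,0,0,0,0.8,3.7,0,0,0,0.8,3.7,0,0,0.85,0.8,3.7,0,0,0.85,0.8,3.7,0,0,0.85]
}}

```text
t: 26.22
tool_pos: [0.5833, -0.294, 0.2595]
tool_rot: [[-0.689, 0.724, -0.0], [0.724, 0.689, -0.0], [0.0, -0.0, -1.0]]
ft_force: [0.2, 0.8, -0.1]
opening: 0.692
gripper_force: 0.0
```

Request:
{"op": "move_arm", "data": {
  "series": [0,0,-3,0,0.85,0,0,-7,0,0.85,0,0,-7,0,0.85,0,0,-7,0,0.85]
}}

```text
t: 26.55
tool_pos: [0.5835, -0.294, 0.3321]
tool_rot: [[-0.689, 0.724, 0.004], [0.724, 0.689, -0.002], [-0.004, 0.001, -1.0]]
ft_force: [0.2, -0.0, -0.8]
opening: 0.852
gripper_force: 0.0
```

```bash
python3 - <<'E'
from h import *
s,im=shot("wrist","w13");print(s["t"],s["tool_pos"],s["ft_force"],s["opening"])
g=cv2.medianBlur(cv2.cvtColor(im,cv2.COLOR_BGR2GRAY),3)
for p2,(a,b),z in((22,(28,52),.058),(12,(8,18),.067)):
    h=cv2.HoughCircles(g[:310],cv2.HOUGH_GRADIENT,1,15,param1=80,param2=p2,minRadius=a,maxRadius=b)
    if h is not None:
        for c in h[0][:8]:print(z,c,onz("wrist",c[:2],z,s).round(4))
for p in([.592,-.198,.067],[.585,-.2925,.067],[.5775,-.387,.067],[.574,-.39,.067]):print(proj("wrist",p,s))
E
```

```text
26.55 [ 0.58349411 -0.29401808  0.33209392] [ 0.24011974 -0.01861388 -0.81926792] 0.85210175180176
0.058 [367.5 145.5  35.5] [ 0.5907 -0.1995  0.058 ]
0.058 [283.5 232.5  49.2] [ 0.5917 -0.2974  0.058 ]
0.058 [282.5 217.5  39.1] [ 0.5824 -0.2888  0.058 ]
0.058 [201.5 287.5  36.6] [ 0.5747 -0.3841  0.058 ]
0.058 [325.5  37.5  29.2] [ 0.5063 -0.1599  0.058 ]
0.067 [283.5 225.5  12.5] [ 0.5859 -0.2914  0.067 ]
0.067 [320.5  39.5  15.2] [ 0.5059 -0.167   0.067 ]
0.067 [203.5 143.5  17.4] [ 0.4972 -0.2868  0.067 ]
0.067 [216.5 169.5  17.4] [ 0.5182 -0.2948  0.067 ]
0.067 [518.5 249.5  17.4] [ 0.7732 -0.1495  0.067 ]
0.067 [372.5 147.5  13. ] [ 0.5928 -0.1993  0.067 ]
0.067 [121.5  52.5  11.1] [ 0.3905 -0.2775  0.067 ]
0.067 [328.5  23.5  11.8] [ 0.501  -0.1524  0.067 ]
[372.99542962 145.61651631]
[281.73871075 225.76304353]
[199.68491587 296.19963272]
[194.54949345 295.74096081]
```

Request:
{"op": "move_arm", "data": {
  "series": [0.15,0.3,4,0,0.85,0.15,0.3,7,0,0.85,0.15,0.3,8.4,0,0.85,0.15,0.3,8.8,0,0.85,0.15,0.3,8.8,0,0.85,0.15,0.3,8.8,0,0,0.15,0.3,8.8,0,0,0.15,0.3,8.8,0,0,0.15,0.3,8.8,0,0,0.15,0.3,8.8,0,0]
}}

```text
t: 27.43
tool_pos: [0.5849, -0.2906, 0.2432]
tool_rot: [[-0.69, 0.724, 0.002], [0.724, 0.69, -0.001], [-0.002, 0.001, -1.0]]
ft_force: [-1.0, -0.7, 6.4]
opening: 0.662
gripper_force: 30.0
```

Request:
{"op": "move_arm", "data": {
  "series": [0,0,0.1,0,0,0,0,0.2,0,0,0,0,0.3,0,0,0,0,0.3,0,0]
}}

```text
t: 27.77
tool_pos: [0.585, -0.2906, 0.2429]
tool_rot: [[-0.69, 0.724, 0.003], [0.724, 0.69, -0.002], [-0.003, 0.001, -1.0]]
ft_force: [-12.4, 7.1, 31.5]
opening: 0.662
gripper_force: 30.5
```

Request:
{"op": "move_arm", "data": {
  "series": [0,0,-0.3,0,0.8,0,0,-0.3,0,0.8,0,0,-0.3,0,0.8,0,0,-4,0,0.8,0,0,-8,0,0.8,0,0,-10,0,0.8,2.7,-2.4,-10,0.12,0.5,5.4,-4.8,-10,0.24,0.5,8,-7.1,-10,0.36,0.5,10.7,-9.5,-10,0.48,0.5]
}}

```text
t: 28.6
tool_pos: [0.4405, -0.278, 0.3381]
tool_rot: [[-0.272, 0.962, -0.0], [0.962, 0.272, 0.0], [0.0, -0.0, -1.0]]
ft_force: [-0.1, -0.9, 0.2]
opening: 0.554
gripper_force: 0.0
```

```bash
python3 - <<'E'
from h import *
s=get_state();x=s["tool_rot"][:,0];print(s["t"],s["tool_pos"],np.degrees(np.arctan2(x[1],x[0])),delta([.3625,-.272,.14],s))
E
```

```text
28.6 [ 0.44052248 -0.278039    0.33812619] 105.77862133052876 [ 2.69 -7.34  1.82]
```

Now hover over the bar, measure it and the caps.

Request:
{"op": "move_arm", "data": {
  "series": [1.2,-3.7,0,0.12,0.5,2.7,-7.3,0,0.22,0.5,2.7,-7.3,0,0.22,0.5,2.7,-7.3,0,0.22,0.5,2.7,-7.3,0,0.22,0.5]
}}

```text
t: 29.02
tool_pos: [0.3649, -0.2731, 0.339]
tool_rot: [[-0.062, 0.998, 0.001], [0.998, 0.062, -0.001], [-0.001, 0.001, -1.0]]
ft_force: [-0.5, -0.3, 0.9]
opening: 0.503
gripper_force: 0.0
```

```bash
python3 - <<'E'
from h import *
s,im=shot("wrist","w14");g=im.min(2).astype(int);x=s["tool_rot"][:,0]
print(s["t"],s["tool_pos"],np.degrees(np.arctan2(x[1],x[0])))
m=g>170;m[:,:250]=0;m[:,315:]=0
for r in range(110,200,12):
    w=np.where(m[r])[0]
    if len(w):a,b=w[0]-.5,w[-1]+.5;print(r,a,b,onz("wrist",(a,r),.033,s).round(4)[:2],onz("wrist",(b,r),.033,s).round(4)[:2])
col=g[85:215,281];print(list(zip(range(85,215,3),col[::3])))
t,it=shot("top","t5");gt=cv2.cvtColor(it,cv2.COLOR_BGR2GRAY)
z=cv2.resize(gt[165:220,245:375],None,fx=4,fy=4,interpolation=cv2.INTER_CUBIC)
h=cv2.HoughCircles(z,cv2.HOUGH_GRADIENT,1,60,param1=60,param2=15,minRadius=40,maxRadius=52)
if h is not None:
    for c in h[0][:6]:print("top",c,onz("top",(245+(c[0]-1.5)/4,165+(c[1]-1.5)/4),.058).round(4))
E
```

```text
29.0167 [ 0.36489696 -0.27307982  0.33896109] 93.53969573734744
110 262.5 293.5 [ 0.3443 -0.1801] [ 0.3712 -0.1785]
122 262.5 293.5 [ 0.345  -0.1908] [ 0.3719 -0.1891]
134 262.5 293.5 [ 0.3456 -0.2014] [ 0.3726 -0.1997]
146 262.5 293.5 [ 0.3462 -0.2119] [ 0.3733 -0.2103]
158 262.5 293.5 [ 0.3468 -0.2225] [ 0.374  -0.2208]
170 262.5 293.5 [ 0.3474 -0.2331] [ 0.3747 -0.2315]
182 270.5 285.5 [ 0.3551 -0.2434] [ 0.3684 -0.2426]
194 270.5 285.5 [ 0.3557 -0.2542] [ 0.3691 -0.2534]
[(85, np.int64(51)), (88, np.int64(53)), (91, np.int64(53)), (94, np.int64(52)), (97, np.int64(52)), (100, np.int64(51)), (103, np.int64(52)), (106, np.int64(154)), (109, np.int64(215)), (112, np.int64(215)), (115, np.int64(215)), (118, np.int64(216)), (121, np.int64(215)), (124, np.int64(215)), (127, np.int64(215)), (130, np.int64(215)), (133, np.int64(215)), (136, np.int64(215)), (139, np.int64(215)), (142, np.int64(215)), (145, np.int64(215)), (148, np.int64(214)), (151, np.int64(213)), (154, np.int64(214)), (157, np.int64(213)), (160, np.int64(213)), (163, np.int64(212)), (166, np.int64(212)), (169, np.int64(212)), (172, np.int64(211)), (175, np.int64(185)), (178, np.int64(208)), (181, np.int64(211)), (184, np.int64(211)), (187, np.int64(210)), (190, np.int64(210)), (193, np.int64(209)), (196, np.int64(208)), (199, np.int64(209)), (202, np.int64(209)), (205, np.int64(208)), (208, np.int64(209)), (211, np.int64(209)), (214, np.int64(207))]
top [253.5 113.5  43.6] [ 0.5845 -0.2948  0.058 ]
top [129.5 104.5  43.3] [ 0.5906 -0.2031  0.058 ]
top [385.5 128.5  42.5] [ 0.5739 -0.3924  0.058 ]
```

Request:
{"op": "move_arm", "data": {
  "series": [0.1,-0.13,4,0,0.5,0.1,-0.13,8,0,0.5,0.1,-0.13,11.5,0,0.5,0.1,-0.13,12.9,0,0.5,0.1,-0.13,13.0,0,0.5,0.1,-0.13,13.0,0,0,0.1,-0.13,13.0,0,0,0.1,-0.13,13.0,0,0,0.1,-0.13,13.0,0,0,0.1,-0.13,13.0,0,0],
  "newtons": 60
}}

```text
t: 29.95
tool_pos: [0.3633, -0.272, 0.2092]
tool_rot: [[-0.061, 0.998, 0.001], [0.998, 0.061, -0.001], [-0.001, 0.001, -1.0]]
ft_force: [-0.6, -0.1, -0.1]
opening: 0.184
gripper_force: 0.0
```

Request:
{"op": "move_arm", "data": {
  "series": [0,0,0,0,0,0,0,0,0,0,0,0,0,0,0]
}}

```text
t: 30.2
tool_pos: [0.3633, -0.272, 0.2092]
tool_rot: [[-0.061, 0.998, 0.001], [0.998, 0.061, -0.001], [-0.001, 0.001, -1.0]]
ft_force: [0.0, 1.5, 6.4]
opening: 0.163
gripper_force: 60.0
```

```bash
python3 - <<'E'
from h import *
s=get_state();x=s["tool_rot"][:,0];print(s["t"],s["tool_pos"],np.degrees(np.arctan2(x[1],x[0])),s["opening"],delta([.37,-.1925,.168],s))
E
```

```text
30.2 [ 0.36327194 -0.27199653  0.20917108] 93.48905781949288 0.16345809726504829 [  7.9    1.15 -13.89]
```

Request:
{"op": "move_arm", "data": {
  "series": [0,0,-4,0,0,0,0,-8,0,0,0,0,-12,0,0,2,0.3,-13.9,0.12,0,5,0.7,-13.9,0.24,0,7.9,1.15,-13.9,0.36,0,7.9,1.15,-13.9,0.48,0,7.9,1.15,-13.9,0.6,0,7.9,1.15,-13.9,0.72,0,7.9,1.15,-13.9,0.84,0]
}}

```text
t: 31.03
tool_pos: [0.3697, -0.1921, 0.3475]
tool_rot: [[0.706, 0.708, -0.0], [0.708, -0.706, 0.0], [-0.0, -0.0, -1.0]]
ft_force: [-0.2, -0.3, -2.4]
opening: 0.162
gripper_force: 60.0
```

Request:
{"op": "move_arm", "data": {
  "series": [0,0,0,0.12,0,0,0,0,0.24,0,0,0,0,0.36,0,0,0,0,0.48,0,0,0,0,0.6,0,0,0,0,0.6,0,0,0,0,0.6,0]
}}

```text
t: 31.62
tool_pos: [0.3697, -0.1923, 0.3475]
tool_rot: [[0.981, 0.194, -0.0], [0.194, -0.981, 0.0], [-0.0, -0.0, -1.0]]
ft_force: [0.3, -0.4, -2.1]
opening: 0.166
gripper_force: 60.0
```

```bash
cat >> h.py <<'E'
def yaw(s): x=s["tool_rot"][:,0]; return np.arctan2(x[1],x[0])
PIV=np.array([.505,-.166]); A0=-2.871-.0772
def caps(s,im):
    g=cv2.medianBlur(cv2.cvtColor(im,cv2.COLOR_BGR2GRAY),3)
    h=cv2.HoughCircles(g,cv2.HOUGH_GRADIENT,1,15,param1=80,param2=20,minRadius=25,maxRadius=52)
    return [] if h is None else [onz("wrist",c[:2],.058,s).round(4)[:2] for c in h[0][:8]]
def topcaps(it):
    gt=cv2.cvtColor(it,cv2.COLOR_BGR2GRAY);z=cv2.resize(gt[165:220,245:375],None,fx=4,fy=4,interpolation=cv2.INTER_CUBIC)
    h=cv2.HoughCircles(z,cv2.HOUGH_GRADIENT,1,60,param1=60,param2=15,minRadius=40,maxRadius=52)
    return [] if h is None else [onz("top",(245+(c[0]-1.5)/4,165+(c[1]-1.5)/4),.058).round(4)[:2] for c in h[0][:6]]
E
python3 - <<'E'
from h import *
s,im=shot("wrist","w15");g=im.min(2).astype(int);print(s["t"],s["tool_pos"],np.degrees(yaw(s)),s["ft_force"])
gp=PIV+.125*np.array([np.cos(A0),np.sin(A0)]);print(delta([*gp,.1102],s),"yawtarget",np.degrees(A0)+180)
m=g>170
for r in(95,130,160,190):
    w=np.where(m[r,240:325])[0];print(r,240+w[0],240+w[-1])
print("hub pred",proj("wrist",[*PIV,.108],s),[ (c+[250,15],b[4]) for c,b in blobs(m[15:60,250:310],60)])
print(topcaps(shot("top","t6")[1]))
E
```

```text
31.6167 [ 0.36969183 -0.19230782  0.34749431] 11.209079954547184 [ 0.32646943 -0.35001973 -2.06478932]
[1.29 0.03 5.73] yawtarget 11.080582839530706
95 252 307
130 252 307
160 252 307
190 253 307
hub pred [281.01511024  38.84844297] [(array([287.4,  20.3]), np.int32(573)), (array([280.4,  36. ]), np.int32(194))]
[array([ 0.5761, -0.3946]), array([ 0.5822, -0.2955]), array([ 0.5884, -0.2024])]
```

Request:
{"op": "move_arm", "data": {
  "series": [0.7,0,0,0,0,1.3,0.03,0,0,0,1.3,0.03,1,0,0,1.3,0.03,2,0,0,1.3,0.03,3,0,0,1.3,0.03,4,0,0,1.3,0.03,5,0,0,1.3,0.03,5.7,0,0,1.3,0.03,5.7,0,0,1.3,0.03,5.7,0,0]
}}

```text
t: 32.55
tool_pos: [0.3826, -0.1902, 0.2904]
tool_rot: [[0.982, 0.191, -0.001], [0.191, -0.982, 0.0], [-0.001, -0.0, -1.0]]
ft_force: [-0.2, 0.2, -1.6]
opening: 0.168
gripper_force: 60.0
```

Request:
{"op": "move_arm", "data": {
  "series": [0.04,1.0,0,-0.08,0,0.16,1.99,0,-0.16,0,0.36,2.97,0,-0.24,0,0.63,3.93,0,-0.32,0,0.99,4.87,0,-0.4,0,1.41,5.77,0,-0.48,0,1.91,6.64,0,-0.56,0,2.47,7.47,0,-0.64,0,3.1,8.24,0,-0.72,0,3.79,8.97,0,-0.8,0]
}}

```text
t: 33.38
tool_pos: [0.4369, -0.2708, 0.2906]
tool_rot: [[0.543, 0.839, -0.002], [0.839, -0.543, 0.002], [0.001, -0.003, -1.0]]
ft_force: [-5.9, 7.3, 1.0]
opening: 0.163
gripper_force: 60.1
```

```bash
python3 - <<'E'
from h import *
s,im=shot("wrist","w16");v=s["tool_pos"][:2]-PIV;print(s["tool_pos"],np.hypot(*v),"arc",np.arctan2(v[1],v[0])-A0,"yaw",yaw(s)-A0-np.pi,s["ft_force"],s["wrist_torque"],s["opening"])
print(proj("wrist",[*PIV,.108],s),[ (c+[240,5],b[4]) for c,b in blobs((im.min(2)>150)[5:70,240:320],60)])
E
```

```text
[ 0.43686028 -0.2708386   0.29061947] 0.12503660931766258 arc 0.8010644265498592 yaw 0.8028238397686045 [-5.8984448   7.268397    1.00289752] [1.45101215 1.23707904 0.35129025] 0.1629290065187636
[281.73676001  29.7489273 ] [(array([313.8,  13.7]), np.int32(238)), (array([283.7,  26.3]), np.int32(349))]
```

Request:
{"op": "move_arm", "data": {
  "series": [0.04,1.0,0,-0.08,0,0.16,1.99,0,-0.16,0,0.36,2.97,0,-0.24,0,0.63,3.93,0,-0.32,0,0.99,4.87,0,-0.4,0,1.41,5.77,0,-0.48,0,1.91,6.64,0,-0.56,0,2.47,7.47,0,-0.64,0,3.1,8.24,0,-0.72,0,3.4,8.6,0,-0.76,0]
}}

```text
t: 34.27
tool_pos: [0.5285, -0.2895, 0.2912]
tool_rot: [[-0.185, 0.983, 0.001], [0.983, 0.185, -0.001], [-0.001, 0.001, -1.0]]
ft_force: [-0.3, 0.6, -2.2]
opening: 0.161
gripper_force: 60.0
```

```bash
python3 - <<'E'
from h import *
s=get_state();v=s["tool_pos"][:2]-PIV;print(s["tool_pos"],np.hypot(*v),"arc",np.arctan2(v[1],v[0])-A0,"yaw",yaw(s)-A0-np.pi,s["ft_force"],s["wrist_torque"],s["opening"])
E
```

```text
[ 0.52845792 -0.28953561  0.2911997 ] 0.12574307611895816 arc 1.5650574365476475 yaw 1.563262254924874 [-0.3040625   0.61028189 -2.2049523 ] [-0.04556877  0.05917504 -0.02473194] 0.16075524646253622
```

Request:
{"op": "move_arm", "data": {
  "series": [0,0,0,0,0,0,0,0,0,0,0,0,0,0,0,0,0,-1,0,0,0,0,-3,0,0,0,0,-6,0,0,1,-3.5,-6.4,0.04,0,2,-7,-6.4,0.08,0,3,-10.5,-6.4,0.125,0,4,-13.5,-6.4,0.125,0]
}}

```text
t: 35.1
tool_pos: [0.3853, -0.2741, 0.3554]
tool_rot: [[-0.052, 0.999, 0.001], [0.999, 0.052, -0.001], [-0.001, 0.001, -1.0]]
ft_force: [-0.7, 0.5, -1.9]
opening: 0.165
gripper_force: 60.0
```

Request:
{"op": "move_arm", "data": {
  "series": [1.1,-2.4,0,0,0,1.1,-2.4,3,0,0,1.1,-2.4,7,0,0,1.1,-2.4,11,0,0,1.1,-2.4,13.5,0,0,1.1,-2.4,13.8,0,0,1.1,-2.4,13.8,0,0]
}}

```text
t: 35.68
tool_pos: [0.3629, -0.2651, 0.2168]
tool_rot: [[-0.055, 0.998, -0.001], [0.998, 0.055, 0.001], [0.001, -0.001, -1.0]]
ft_force: [-0.5, 0.2, -2.6]
opening: 0.167
gripper_force: 60.0
```

```bash
python3 - <<'E'
from h import *
s=get_state();print(s["t"],s["tool_pos"],np.degrees(yaw(s)),s["ft_force"],delta([.3625,-.272,.0292],s))
t,it=shot("top","t7");print(topcaps(it))
P=np.array([*PIV,.106])
for d in(0,1.55):
    for r in(.04,.085):print(d,r,proj("top",P+[r*np.cos(A0+d),r*np.sin(A0+d),0]).round(1))
g=it.mean(2)
a=cv2.resize(g[210:255,255:325],(105,34));print("\n".join("".join(" .:-=+*#%@"[int(min(v,249)/25)] for v in r) for r in a))
E
```

```text
35.6833 [ 0.36288654 -0.26506854  0.21679103] 93.1664152051262 [-0.48986868  0.21628981 -2.59839544] [-0.71 -0.06  0.76]
[array([ 0.583 , -0.2948]), array([ 0.5739, -0.3931]), array([ 0.5884, -0.2009])]
0 0.04 [266.6 232.8]
0 0.085 [269.6 248.5]
1.55 0.04 [278.  216.5]
1.55 0.085 [293.6 213.8]
..:::::::::::::::::::::::---=**##%%%%%%@@@@@@@@@@@@@@@@@@@@@@@@@@@@@@@@@@@@@@@@@@@@@@@@@@@@@@@@@@@@@@@@@@
:::::::::::::------::::::::::::::::::::::-----=++***********####%@@@@@@@@@@@@@@@@@@@@@@@@@@@@@@@@@@@@@@@@
======---============--:::::::::::..:...:::::::::::---=======-::-----=========+++**#%@@@@@@@@@@@@@@@@@@@@
==========================----:::::::::::---================-:.:::::::::::....::::::::-+#@@@@@#+====+*#%%
=====================--===================================---:::::::::::::::::::::::::-+#@@@@@@#-::::::::
============+*%#**+===========================---------=======----------------::::::::-+%@@@@@@#-:::.....
===========+#@@@@@#*=================++==-------=====+**++++==============++==========+*%@@@@@#+--=-:....
===========+#@@@@%+==----===+**+=++***##*+++=========+***#**===
[... 2098 characters left out ...]
........:::::::::::::::---------------------:::.................
.................................................:::::::::::::::::----------------::::::.................
..................................................:::::::::::::::::::-----------:::::....................
....................................................::::::::::-----:::::::..::::::.......................
...................................................:-==-::::---==-----::.....::-:::......................
...................................................:-==-::--======-----::....::-:::......................
...................................................:::::---=========--:::...:---:::.  .  ................
```

Request:
{"op": "move_arm", "data": {
  "series": [-0.7,0,0.4,0,0,-0.7,0,0.8,0,0,-0.7,0,0.8,0,0,-0.7,0,0.8,0,0.4,-0.7,0,0.8,0,0.4,-0.7,0,0.8,0,0.4,-0.7,0,-1,0,0.4,-0.7,0,-5,0,0.4,-0.7,0,-9,0,0.4,-0.7,0,-13,0,0.4]
}}

```text
t: 36.57
tool_pos: [0.363, -0.2716, 0.3486]
tool_rot: [[-0.056, 0.998, -0.0], [0.998, 0.056, 0.0], [0.0, -0.0, -1.0]]
ft_force: [0.7, -0.5, -0.6]
opening: 0.4
gripper_force: 0.0
```

Request:
{"op": "move_arm", "data": {
  "series": [2,0,0,-0.12,0.5,5,0,0,-0.24,0.5,8,0,0,-0.36,0.5,11,0,0,-0.48,0.5,15,0,0,-0.6,0.5,19,0,0,-0.72,0.5,23,0,0,-0.84,0.5,26,0,0,-0.96,0.5,28,0,0,-1.08,0.5,30,0,0,-1.2,0.5],
  "newtons": 40
}}

```text
t: 37.4
tool_pos: [0.346, 0.0292, 0.3471]
tool_rot: [[-0.953, 0.303, 0.001], [0.303, 0.953, -0.0], [-0.001, 0.0, -1.0]]
ft_force: [0.1, -0.3, 0.4]
opening: 0.499
gripper_force: 0.0
```

```bash
python3 - <<'E'
from h import *
s=get_state();print(s["t"],s["tool_pos"],np.degrees(yaw(s)),s["ft_force"],s["opening"],delta([.385,.13,.18],s))
E
```

```text
37.4 [0.34604157 0.02916701 0.34705269] 162.38319779426345 [ 0.13070058 -0.31465657  0.44491699] 0.4986921540684195 [-0.65 10.78 -1.29]
```

Request:
{"op": "move_arm", "data": {
  "series": [1,0,0,-0.12,0.5,1,0,0,-0.24,0.5,1,3,0,-0.36,0.5,0,7,0,-0.48,0.5,-0.6,10.8,0,-0.53,0.5,-0.6,10.8,0,-0.53,0.5,-0.6,10.8,0,-0.53,0.5]
}}

```text
t: 37.98
tool_pos: [0.3858, 0.1296, 0.3464]
tool_rot: [[-0.976, -0.216, -0.001], [-0.216, 0.976, -0.0], [0.001, -0.0, -1.0]]
ft_force: [-0.9, -0.3, -0.1]
opening: 0.499
gripper_force: 0.0
```

```bash
python3 - <<'E'
from h import *
s,im=shot("wrist","w17");print(s["t"],s["tool_pos"],np.degrees(yaw(s)))
g=cv2.medianBlur(cv2.cvtColor(im,cv2.COLOR_BGR2GRAY),3);u=proj("wrist",[.387,.1316,.089],s);print("pred",u)
x,y=u.astype(int)
a=cv2.resize(g[y-60:y+60,x-75:x+75],(75,30),interpolation=cv2.INTER_AREA);print("\n".join("".join(" .:-=+*#%@"[int(min(v,249)/25)] for v in r) for r in a))
m=(im.max(2)<75);sub=np.zeros_like(m);sub[y-45:y+45,x-45:x+45]=1
for c,b in blobs(m&sub,150):print(c,b,onz("wrist",c,.089,s).round(4))
E
```

```text
37.9833 [0.38579612 0.12961282 0.34643414] -167.5186635085899
pred [281.33519224 231.75575067]
:::::::::::::::::::::::::::::::::::::::::::::::::::::::::::::::::::::::::::
:::::::::::::::::::::::::::::::::::::::::::::::::::::::::::::::::::::::::::
::::::::::::::::::::::::::=++++=========----------:::::::::::::::::::::::::
::::::::::::::::::::::::-*##********+++++++++++++++++++=----:::::::::::::::
::::::::::::::::::::::::*@@%%@@@@@@%#%%%%%%%%%%######****+---::::::::::::::
::::::::::::::::::::::::#@*++#@%########%@@@@@@@@@@@@@%%@@#--::::::::::::::
:::::::::::::::::::::::-%@@%##############%@@@@@@@@@@#++*@%----::::::::::::
:::::::::::::::::::::::-%@@@###############%@@@@@@@@@@%%@@#------::::::::::
:::::::::::::::::::::::=@@@%#################@@@@@@@@@@@@@*:::--:::::::::::
:::::::::::::::::::::::+@@@%########***++++**%@@@@@@@@@@@@=::::-:::::::::::
:::::::::::::::::::::::*@@@@%#####*+=----:---+@@@@@@@@@@@@---::::--::::::::
:::::::::::::::::::::::#@@@@@####+-:::::::::::-#@@@@@@@@@%---::::---:::::::
:::::::::::::::::::::::#@@@@@@%#+-::----------::+@@@@@@@@*----:::::::::::::
:::::::::::::::::
[... 697 characters left out ...]
::::-+*#%#*=::::::::::::::::::::=+++++++++=-:
=+++++++++=:.....::::::::::::::::::-=+++=:::::::::::::::::....:=+++++++++=-
+++++++++=-......::::::::::::::::::::::::::::::::::::::::......-=+++++++++=
++++++++=-:.....::::::::::::::::::::::::::::::::::::::::::......-=+++++++++
+++++++=-:......:::::::::::::::::::::::::::---::::::::::::......:==++++++++
++++++==:......:------------------------------------------:......:=++++++++
++++++=:.......--------------------------------------------:......:=+++++++
+++++=-.......:--------------------------------------------:.......-=++++++
[268.1 247.8] [ 236  186   90   90 2813] [0.4018 0.1244 0.089 ]
[285.8 217.2] [271 212  33  17 156] [0.3751 0.1324 0.089 ]
```

```bash
python3 - <<'E'
from h import *
im=cv2.imread("pics/w17.png");s=get_state();g=im.max(2).astype(int)
for r in(222,228,234,240,246):
    row=g[r,240:335];w=np.where(row<130)[0];print(r,240+w.min(),240+w.max(),"mid",240+(w.min()+w.max())/2)
for c in(275,281,287,293):
    col=g[190:275,c];print(c,[(190+i*3,int(v)) for i,v in enumerate(col[::3])])
for c in((286,232),(286,235)):
    p=onz("wrist",c,.089,s);print(p,delta([p[0],p[1],.083],s))
E
```

```text
222 240 334 mid 287.0
228 240 334 mid 287.0
234 240 334 mid 287.0
240 240 334 mid 287.0
246 240 325 mid 282.5
275 [(190, 206), (193, 181), (196, 184), (199, 181), (202, 179), (205, 180), (208, 181), (211, 179), (214, 135), (217, 65), (220, 64), (223, 77), (226, 82), (229, 83), (232, 82), (235, 82), (238, 81), (241, 82), (244, 80), (247, 221), (250, 246), (253, 107), (256, 92), (259, 106), (262, 97), (265, 70), (268, 73), (271, 72), (274, 71)]
281 [(190, 181), (193, 180), (196, 185), (199, 180), (202, 181), (205, 181), (208, 174), (211, 151), (214, 62), (217, 68), (220, 84), (223, 85), (226, 86), (229, 86), (232, 87), (235, 86), (238, 85), (241, 86), (244, 84), (247, 83), (250, 153), (253, 218), (256, 238), (259, 242), (262, 245), (265, 114), (268, 69), (271, 70), (274, 67)]
287 [(190, 244), (193, 244), (196, 182), (199, 181), (202, 182), (205, 181), (208, 136), (211, 99), (214, 65), (217, 78), (220, 87), (223, 88), (226, 90), (229, 89), (232, 90), (235, 91), (238, 89), (241, 88), (244, 87), (247, 85), (250, 84), (253, 232), (256, 225), (259, 220), (262, 211), (265, 78), (268, 70), (271, 68), (274, 68)]
293 [(190, 241), (193, 247), (196, 247), (199, 246), (202, 199), (205, 179), (208, 175), (211, 133), (214, 65), (217, 69), (220, 86), (223, 91), (226, 91), (229, 92), (232, 92), (235, 93), (238, 92), (241, 91), (244, 90), (247, 74), (250, 112), (253, 232), (256, 73), (259, 72), (262, 71), (265, 70), (268, 70), (271, 68), (274, 68)]
[0.38605515 0.13416497 0.089     ] [-0.2   0.52  8.34]
[0.38838268 0.13468981 0.089     ] [-0.44  0.53  8.34]
```

Request:
{"op": "move_arm", "data": {
  "series": [-0.35,0.45,3,0,0.55,-0.35,0.45,6,0,0.55,-0.35,0.45,7.8,0,0.55,-0.35,0.45,8.3,0,0.55,-0.35,0.45,8.3,0,0.55,-0.35,0.45,8.3,0,0,-0.35,0.45,8.3,0,0,-0.35,0.45,8.3,0,0,-0.35,0.45,8.3,0,0,-0.35,0.45,8.3,0,0]
}}

```text
t: 38.87
tool_pos: [0.3881, 0.1349, 0.265]
tool_rot: [[-0.977, -0.213, 0.001], [-0.213, 0.977, 0.005], [-0.002, 0.004, -1.0]]
ft_force: [-6.5, 23.5, 6.9]
opening: 0.311
gripper_force: 40.0
```

Request:
{"op": "move_arm", "data": {
  "series": [0,0,0,0,0,0,0,0,0,0,0,0,0,0,0]
}}

```text
t: 39.12
tool_pos: [0.388, 0.1349, 0.2649]
tool_rot: [[-0.977, -0.213, 0.001], [-0.213, 0.977, 0.004], [-0.002, 0.004, -1.0]]
ft_force: [-6.7, 21.7, 6.6]
opening: 0.311
gripper_force: 40.0
```

Request:
{"op": "move_arm", "data": {
  "series": [0,0.1,-0.4,0,0,0,0.15,-0.8,0,0,0,0.15,-1.2,0,0,0,0.15,-1.6,0,0,0,0.15,-1.8,0,0,0,0.15,-1.8,0,0,0,0.15,-1.8,0,0]
}}

```text
t: 39.7
tool_pos: [0.3878, 0.1356, 0.2812]
tool_rot: [[-0.977, -0.213, 0.001], [-0.213, 0.977, 0.002], [-0.002, 0.002, -1.0]]
ft_force: [9.1, 12.2, -23.5]
opening: 0.313
gripper_force: 40.0
```

Request:
{"op": "move_arm", "data": {
  "series": [0,0,0.1,0,0,0,0,0.1,0,0,0,0,0.1,0,0,0,0,0.1,0,0,0,0,0.1,0,0,0,0,0.1,0,0,0,0,0.1,0,0,0,0,0.1,0,0,0,0,0.1,0,0,0,0,0.1,0,0]
}}

```text
t: 40.53
tool_pos: [0.3878, 0.1356, 0.2811]
tool_rot: [[-0.977, -0.213, 0.001], [-0.213, 0.977, 0.002], [-0.002, 0.002, -1.0]]
ft_force: [1.7, 11.6, -7.1]
opening: 0.31
gripper_force: 40.0
```

Request:
{"op": "move_arm", "data": {
  "series": [0,0,0,0,0,0,0,0,0,0,0,0,0,0,0,0,0,0,0,0,0,0,0,0,0,0,0,0,0,0,0,0,0,0,0,0,0,0,0,0,0,0,0,0,0,0,0,0,0,0]
}}

```text
t: 41.37
tool_pos: [0.3878, 0.1356, 0.2811]
tool_rot: [[-0.977, -0.213, 0.001], [-0.213, 0.977, 0.002], [-0.002, 0.002, -1.0]]
ft_force: [1.1, 11.2, -7.5]
opening: 0.31
gripper_force: 40.0
```

Request:
{"op": "move_arm", "data": {
  "series": [0,0,0,0,0,0,0,0,0,0,0,0,0,0,0,0,0,0,0,0,0,0,0,0,0,0,0,0,0,0,0,0,0,0,0,0,0,0,0,0,0,0,0,0,0,0,0,0,0,0]
}}

```text
t: 42.2
tool_pos: [0.3878, 0.1356, 0.2811]
tool_rot: [[-0.977, -0.213, 0.002], [-0.213, 0.977, 0.002], [-0.002, 0.002, -1.0]]
ft_force: [2.1, 10.9, -7.7]
opening: 0.312
gripper_force: 40.0
```

Request:
{"op": "move_arm", "data": {
  "series": [0,0,0,0,0,0,0,0,0,0,0,0,0,0,0,0,0,0,0,0,0,0,0,0,0,0,0,0,0,0,0,0,0,0,0,0,0,0,0,0,0,0,0,0,0,0,0,0,0,0]
}}

```text
t: 43.03
tool_pos: [0.3878, 0.1356, 0.2811]
tool_rot: [[-0.977, -0.213, 0.002], [-0.213, 0.977, 0.002], [-0.002, 0.002, -1.0]]
ft_force: [1.8, 11.7, -7.8]
opening: 0.308
gripper_force: 40.0
```

Request:
{"op": "move_arm", "data": {
  "series": [0,0,0,0,0,0,0,0,0,0,0,0,0,0,0,0,0,0,0,0,0,0,0,0,0,0,0,0,0,0,0,0,0,0,0,0,0,0,0,0,0,0,0,0,0,0,0,0,0,0]
}}

```text
t: 43.87
tool_pos: [0.3878, 0.1356, 0.2811]
tool_rot: [[-0.977, -0.213, 0.002], [-0.213, 0.977, 0.002], [-0.002, 0.002, -1.0]]
ft_force: [2.2, 10.0, -8.0]
opening: 0.305
gripper_force: 40.0
```

Request:
{"op": "move_arm", "data": {
  "series": [0,0,0,0,0,0,0,0,0,0,0,0,0,0,0,0,0,0,0,0,0,0,0,0,0,0,0,0,0,0,0,0,0,0,0,0,0,0,0,0,0,0,0,0,0,0,0,0,0,0]
}}

```text
t: 44.7
tool_pos: [0.3878, 0.1356, 0.2811]
tool_rot: [[-0.977, -0.213, 0.002], [-0.213, 0.977, 0.002], [-0.002, 0.002, -1.0]]
ft_force: [3.0, 10.4, -8.0]
opening: 0.311
gripper_force: 40.0
```

Push in: 1.62 cm down plus a little.

Request:
{"op": "move_arm", "data": {
  "series": [0,0,0.4,0,0,0,0,0.8,0,0,0,0,1.2,0,0,0,0,1.6,0,0,0,0,1.8,0,0,0,0,1.8,0,0,0,0,1.8,0,0]
}}

```text
t: 45.28
tool_pos: [0.388, 0.1357, 0.2646]
tool_rot: [[-0.977, -0.214, 0.002], [-0.214, 0.977, 0.002], [-0.003, 0.002, -1.0]]
ft_force: [-9.2, 9.3, 20.7]
opening: 0.314
gripper_force: 40.0
```

Request:
{"op": "move_arm", "data": {
  "series": [0,0,-0.2,0,0.55,0,0,-0.2,0,0.55,0,0,-0.2,0,0.55,0,0,-2,0,0.55,0,0,-6,0,0.55,0,0,-9,0,0.55,1.5,-4,-9,0,0.5,3,-8,-9,0.1,0.5,4,-12,-9,0.2,0.5,5,-16,-9,0.32,0.5],
  "newtons": 60
}}

```text
t: 46.12
tool_pos: [0.3723, -0.0322, 0.353]
tool_rot: [[-0.994, 0.108, 0.001], [0.108, 0.994, -0.0], [-0.001, -0.0, -1.0]]
ft_force: [1.3, 1.0, -0.5]
opening: 0.501
gripper_force: 0.0
```

```bash
python3 - <<'E'
from h import *
s=get_state();print(s["t"],s["tool_pos"],np.degrees(yaw(s)),s["opening"],delta([.363,-.272,.16],s))
E
```

```text
46.1167 [ 0.37231843 -0.0322332   0.35302581] 173.79527405825561 0.5007955417595762 [ -1.64 -23.93   1.31]
```

Request:
{"op": "move_arm", "data": {
  "series": [0,-4,0,0.12,0.5,-0.5,-8,0,0.24,0.5,-1,-12,0,0.36,0.5,-1.5,-16,0,0.48,0.5,-1.6,-20,0,0.6,0.5,-1.6,-23.9,0,0.72,0.5,-1.6,-23.9,0.5,0.84,0.5,-1.6,-23.9,1,0.96,0.5,-1.6,-23.9,1.3,1.08,0.5,-1.6,-23.9,1.3,1.2,0.5]
}}

```text
t: 46.95
tool_pos: [0.3638, -0.2704, 0.3389]
tool_rot: [[-0.256, 0.967, -0.001], [0.967, 0.256, 0.001], [0.001, -0.001, -1.0]]
ft_force: [0.6, -0.1, -0.6]
opening: 0.501
gripper_force: 0.0
```

Request:
{"op": "move_arm", "data": {
  "series": [0,0,0,0.12,0.5,0,0,0,0.21,0.5,0,0,0,0.21,0.5,0,0,0,0.21,0.5]
}}

```text
t: 47.28
tool_pos: [0.364, -0.2701, 0.3396]
tool_rot: [[-0.059, 0.998, -0.0], [0.998, 0.059, -0.0], [-0.0, -0.0, -1.0]]
ft_force: [-0.4, 0.2, -0.0]
opening: 0.501
gripper_force: 0.0
```

```bash
cat > bar.py <<'E'
from h import *
import sys
s,im=shot("wrist",sys.argv[1]);g=im.min(2).astype(int)
print(s["t"],s["tool_pos"],np.degrees(yaw(s)))
m=g>170;m[:,:245]=0;m[:,320:]=0;C=[]
for r in range(112,172,8):
    w=np.where(m[r])[0]
    if 25<len(w)<45:
        a,b=w[0]-.5,w[-1]+.5;C.append((onz("wrist",(a,r),.033,s)+onz("wrist",(b,r),.033,s))/2)
C=np.array(C);v=C[0]-C[-1];print("bar yaw",np.degrees(np.arctan2(v[1],v[0])),C[0],C[-1])
col=int(np.median([np.where(m[r])[0].mean() for r in range(120,160,8)]));print("start row",next(r for r in range(80,160) if g[r,col]>150))
wd=[(r,int(m[r].sum())) for r in range(165,200,1)];print(wd)
r0=next(r for r,w in wd if w<22);e=onz("wrist",(col,r0),.033,s);v/=np.linalg.norm(v);gp=C[-1]+v*((e-C[-1])@v-.035);print("step",r0,"grip",gp,delta([gp[0],gp[1],.0292],s))
print(topcaps(shot("top","t_"+sys.argv[1])[1]))
E
python3 bar.py w18
```

```text
47.2833 [ 0.36399949 -0.27012308  0.33962327] 93.37291126577263
bar yaw 92.89173916120744 [ 0.35827208 -0.1778063   0.033     ] [ 0.36077676 -0.22739088  0.033     ]
start row 110
[(165, 31), (166, 31), (167, 31), (168, 31), (169, 31), (170, 31), (171, 31), (172, 31), (173, 31), (174, 31), (175, 31), (176, 31), (177, 31), (178, 31), (179, 27), (180, 14), (181, 14), (182, 15), (183, 16), (184, 16), (185, 16), (186, 16), (187, 16), (188, 16), (189, 16), (190, 16), (191, 16), (192, 16), (193, 16), (194, 16), (195, 16), (196, 16), (197, 15), (198, 15), (199, 16)]
step 180 grip [ 0.36308475 -0.27308154  0.033     ] [-0.29 -0.1  13.04]
[array([ 0.5837, -0.2948]), array([ 0.5738, -0.3901]), array([ 0.5899, -0.2039])]
```

Request:
{"op": "move_arm", "data": {
  "series": [-0.25,-0.1,4,0,0.5,-0.25,-0.1,8,0,0.5,-0.25,-0.1,11.5,0,0.5,-0.25,-0.1,12.9,0,0.5,-0.25,-0.1,13.05,0,0.5,-0.25,-0.1,13.05,0,0,-0.25,-0.1,13.05,0,0,-0.25,-0.1,13.05,0,0,-0.25,-0.1,13.05,0,0,-0.25,-0.1,13.05,0,0]
}}

```text
t: 48.22
tool_pos: [0.3634, -0.2727, 0.21]
tool_rot: [[-0.056, 0.998, 0.001], [0.998, 0.056, -0.001], [-0.001, 0.001, -1.0]]
ft_force: [-0.4, -0.2, 0.2]
opening: 0.181
gripper_force: 0.0
```

Request:
{"op": "move_arm", "data": {
  "series": [0,0,0,0,0,0,0,0,0,0,0,0,0,0,0,0,0,-4,0,0,0,0,-8,0,0,0,0,-12,0,0,0,0,-14.6,0,0,0,0,-14.6,0,0]
}}

```text
t: 48.88
tool_pos: [0.3635, -0.2728, 0.3604]
tool_rot: [[-0.056, 0.998, 0.006], [0.998, 0.056, -0.006], [-0.006, 0.006, -1.0]]
ft_force: [-0.2, -0.3, -1.9]
opening: 0.166
gripper_force: 60.0
```

```bash
python3 - <<'E'
from h import *
s=get_state();print(s["t"],s["tool_pos"],np.degrees(yaw(s)),s["opening"],s["gripper_force"])
a=A0+1.55;gp=PIV+.128*np.array([np.cos(a),np.sin(a)]);print(gp,delta([*gp,.174],s),"turn",yaw(s)-(a+np.pi))
E
```

```text
48.8833 [ 0.36349517 -0.27280738  0.3604313 ] 93.21779568999055 0.16582843761524235 59.998183250427246
[ 0.52698281 -0.2920982 ] [-2.73 16.1   0.76] turn -0.11643519734807883
```

Request:
{"op": "move_arm", "data": {
  "series": [-0.7,4,0,-0.04,0,-1.4,8,0,-0.08,0,-2.1,12,0,-0.117,0,-2.73,16.1,0,-0.117,0,-2.73,16.1,0.5,-0.117,0,-2.73,16.1,0.5,-0.117,0,-2.73,16.1,0.5,-0.117,0]
}}

```text
t: 49.47
tool_pos: [0.5251, -0.2907, 0.3486]
tool_rot: [[-0.172, 0.985, -0.003], [0.985, 0.172, 0.002], [0.002, -0.002, -1.0]]
ft_force: [0.5, -0.2, -2.2]
opening: 0.161
gripper_force: 60.0
```

```bash
python3 - <<'E'
from h import *
s,im=shot("wrist","w19");g=im.min(2).astype(int);print(s["t"],s["tool_pos"],np.degrees(yaw(s)))
a=A0+1.55;gp=PIV+.126*np.array([np.cos(a),np.sin(a)]);print(delta([*gp,.111],s),"turn",yaw(s)-(a+np.pi))
print("hub pred",proj("wrist",[*PIV,.108],s))
x=cv2.resize(im.mean(2)[10:100,230:330],(100,45),interpolation=cv2.INTER_AREA);print("\n".join("".join(" .:-=+*#%@"[int(min(v,249)/25)] for v in r) for r in x))
E
```

```text
49.4667 [ 0.5250852  -0.29072657  0.34859022] 99.91986562318525
[-0.01  0.22  5.76] turn 0.0005379896850850052
hub pred [283.06185042  56.28641208]
............................................................................::...:..::::::.:...:::::
....................................................................:.......::::::::::::::::::.:.:::
.......................................................................:..::::.:::::::::::::..::::::
.......................................................................:::::.:::::::::::::::::::::::
......................................................................::::::.:::::::::::::::::::::::
...........................................:.......................:.::.::.:::::::::::::::::::::::::
.........................................................::.......:::::..:.::.::::::::::::::::::::::
.................................................:..............::::::::::::::::::::::::::::::::::::
.......................................:..:.:.::.::....:..:.::::::::::::::::::::::::::::::::::::::::
...........................................
[... 2892 characters left out ...]
:::::::...::::-+#%%%%%%%%%%%%%%%%%%%%%%%%%%%%%%%%%%%%%%%%%%%%%%%%%%%@@%%#+-:::::---+%@@%%%%%%%
:::::::::::::..:::::-+#%%%%%%%%%%%%%%%%%%%%%%%%%%%%%%%%%%%%%%%%%%%%%%%%%%%%%%%#=-:::::--=#@@@%%%%%%@
::::::::::::..::::::-+#%%%%%%%%%%%%%%%%%%%%%%%%%%%%%%%%%%%%%%%%%%%%%%%%%%%%%%%*=-::::---+%@@%%%%%@@@
::::::::::::..::::::-+#%%%%%%%%%%%%%%%%%%%%%%%%%%%%%%%%%%%%%%%%%%%%%%%%%%%%%%%*=-:::---=#@@@%%%%%%@@
:::::::::::..:::::::-+#%%%%%%%%%%%%%%%%%%%%%%%%%%%%%%%%%%%%%%%%%%%%%%%%%%%%%%%*=--:----+%@@%%%%%%@@@
:::::::::::..:::::::-+#%%%%%%%%%%%%%%%%%%%%%%%%%%%%%%%%%%%%%%%%%%%%%%%%%%%%%%%#=-:----=#@@@%%%%%%@@@
::::::::::..::::::::-+#%%%%%%%%%%%%%%%%%%%%%%%%%%%%%%%%%%%%%%%%%%%%%%%%%%%%%%%#=-:---=*%@@%%%%%%%@@@
```

Request:
{"op": "move_arm", "data": {
  "series": [0,0.36,0,0,0,0,0.36,0,0,0,0,0.36,1,0,0,0,0.36,2,0,0,0,0.36,3,0,0,0,0.36,4,0,0,0,0.36,5,0,0,0,0.36,5.7,0,0,0,0.36,5.75,0,0,0,0.36,5.75,0,0]
}}

```text
t: 50.35
tool_pos: [0.5291, -0.2903, 0.2922]
tool_rot: [[-0.172, 0.985, -0.001], [0.985, 0.172, 0.0], [0.001, -0.001, -1.0]]
ft_force: [-0.2, 0.2, -2.6]
opening: 0.167
gripper_force: 60.0
```

```bash
python3 - <<'E'
from h import *
s,im=shot("wrist","w20");print(s["t"],s["tool_pos"],np.degrees(yaw(s)),s["ft_force"],s["opening"])
v=s["tool_pos"][:2]-PIV;print(np.hypot(*v),np.arctan2(v[1],v[0])-A0,proj("wrist",[*PIV,.108],s))
x=cv2.resize(im.mean(2)[0:100,230:330],(100,40),interpolation=cv2.INTER_AREA);print("\n".join("".join(" .:-=+*#%@"[int(min(v,249)/25)] for v in r) for r in x))
E
```

```text
50.35 [ 0.52906506 -0.29025417  0.29216939] 99.91203625865403 [-0.21816498  0.20135792 -2.64427485] 0.1673432550813601
0.12656313266440689 1.568711234313564 [275.37873357  28.25297133]
.................................:..:..:.:..........:........:.:.:::::::::::::.::.::::::::::::::::::
...............................:...::.:::::.......::.:::::..::::::::::::::::::::::::::::::::::::::::
...................:.........:.:::.:::.:.:::::..::..::.:::::::::::::::::::::::::::::::::::::::::::::
.......................:...:::::::::::::.:::::::::::::.:::::::::::::::::::::::::::::::::::::::::::::
...........................:.:::::::::::::::::::::::::::::::::::::::::::::::::::::::::::::::::::::::
.........................::::::::::::::::-----------------:::::::::::::::::::::::::::::::::::::::::.
..............................:.:::::--------========---------:::::::::::::::::::::::::::::.:::::::.
..................:..:::::....::::-------=+*###%%%%###*+=-------::::::::::::::::::::::::::::::::::::
................:.:::::::.....::------=+*#%%%%%%%%%%%%%%%#+=-------:::::::::::::::::::::::::::::::::
......
[... 2424 characters left out ...]
:::::::::::::::+#%%%%%%%%%%%%%%%%%%%%%%%%%%%%%%%%%%%%%%%%%%%%%%%%@@@@@@%#=-::::----=#%@@@%%%%%
::::::::::::::::::::-+#%%%%%%%%%%%%%%%%%%%%%%%%%%%%%%%%%%%%%%%%%%%%%%%@@@@@@@%#+-:::----=*%@@@%%%%%%
::::::::::::::::::::-+#%%%%%%%%%%%%%%%%%%%%%%%%%%%%%%%%%%%%%%%%%%%%%%%%%%%@@%%#+-:::----+%@@@%%%%%%%
::::::::::::::::::::-+#%%%%%%%%%%%%%%%%%%%%%%%%%%%%%%%%%%%%%%%%%%%%%%%%%%%%%%%#=-------=#@@@@%%%%%%%
::::::::::::::::::::-+#%%%%%%%%%%%%%%%%%%%%%%%%%%%%%%%%%%%%%%%%%%%%%%%%%%%%%%%#=------=*%@@@%%%%%%@@
::::::::::::::::::::-+#%%%%%%%%%%%%%%%%%%%%%%%%%%%%%%%%%%%%%%%%%%%%%%%%%%%%%%%#=------+%@@@%%%%%%@@@
::::::::::::::::::::-+#%%%%%%%%%%%%%%%%%%%%%%%%%%%%%%%%%%%%%%%%%%%%%%%%%%%%%%%#=-----=#%@@@%%%%%%%@@
```

Request:
{"op": "move_arm", "data": {
  "series": [0.04,-1.0,0,0.08,0,0.16,-1.99,0,0.16,0,0.36,-2.97,0,0.24,0,0.63,-3.93,0,0.32,0,0.99,-4.87,0,0.4,0,1.41,-5.77,0,0.48,0,1.91,-6.64,0,0.56,0,2.47,-7.47,0,0.64,0,3.1,-8.24,0,0.72,0,3.79,-8.97,0,0.8,0]
}}

```text
t: 51.23
tool_pos: [0.4332, -0.2681, 0.2931]
tool_rot: [[0.59, 0.808, -0.002], [0.808, -0.59, 0.0], [-0.001, -0.002, -1.0]]
ft_force: [-7.4, 2.1, 1.1]
opening: 0.166
gripper_force: 60.1
```

```bash
python3 - <<'E'
from h import *
s=get_state();print(s["t"],s["tool_pos"],np.degrees(yaw(s)),s["ft_force"],s["opening"])
v=s["tool_pos"][:2]-PIV;print(np.hypot(*v),np.arctan2(v[1],v[0])-A0,yaw(s)-A0-np.pi)
E
```

```text
51.2333 [ 0.43321505 -0.26814773  0.29310802] 53.87150566656486 [-7.44749288  2.06892127  1.0724184 ] 0.16604954184827928
0.12484886068864472 0.7648303101591929 0.746842493298546
```

Request:
{"op": "move_arm", "data": {
  "series": [0.04,-1.0,0,0.08,0,0.16,-1.99,0,0.16,0,0.36,-2.97,0,0.24,0,0.63,-3.93,0,0.32,0,0.99,-4.87,0,0.4,0,1.41,-5.77,0,0.48,0,1.91,-6.64,0,0.56,0,2.47,-7.47,0,0.64,0,3.1,-8.24,0,0.7,0,3.5,-8.7,0,0.75,0]
}}

```text
t: 52.07
tool_pos: [0.384, -0.1883, 0.2933]
tool_rot: [[0.982, 0.19, 0.001], [0.19, -0.982, -0.001], [0.001, 0.001, -1.0]]
ft_force: [0.3, -0.3, -2.3]
opening: 0.165
gripper_force: 60.0
```

Request:
{"op": "move_arm", "data": {
  "series": [0,0,0,0,0,0,0,0,0,0,0,0,0,0,0]
}}

```text
t: 52.32
tool_pos: [0.3844, -0.1893, 0.2931]
tool_rot: [[0.981, 0.194, 0.001], [0.194, -0.981, -0.001], [0.001, 0.001, -1.0]]
ft_force: [0.3, 0.2, -2.6]
opening: 0.163
gripper_force: 60.0
```

```bash
python3 - <<'E'
from h import *
s,im=shot("wrist","w21");print(s["t"],s["tool_pos"],np.degrees(yaw(s)),s["ft_force"],s["wrist_torque"],s["opening"])
v=s["tool_pos"][:2]-PIV;print(np.hypot(*v),np.arctan2(v[1],v[0])-A0,yaw(s)-A0-np.pi,proj("wrist",[*PIV,.108],s))
x=cv2.resize(im.mean(2)[0:100,230:330],(100,40),interpolation=cv2.INTER_AREA);print("\n".join("".join(" .:-=+*#%@"[int(min(v,249)/25)] for v in r) for r in x))
E
```

```text
52.3167 [ 0.38444264 -0.18930599  0.29307987] 11.203443611277722 [ 0.25447969  0.15538555 -2.63784812] [-0.05314449  0.10758977 -0.02077569] 0.1627678379557224
0.12278943742201912 -0.0024296492052990892 0.00214432498852668 [281.10963217  34.9010963 ]
*=-=*%@@%+----------+%@@@@@@@@@@@@@@@@@@@@@@@@@@@@@@@@@@@@@@@@@@@@@@@@@@@@@@@@@@@@@@@%%#++===-------
**+*%%@@@%#+-::::-=+#@@@@@@@@@@@@@@@@@@@@@@@@@@@@@@@@@@@@@@@@@@@@@@@@@@@@@@@@@@@@@@@@@@%%#++++====--
%%%%%%%%%%%%#****%@%@@@@@@@@@@@@@@@@@@@@@@@@@@@@@@@@@@@@@@@@@@@@@@@@@@@@@@@@@@@@@@@@@@@@@@%##**+++==
==+++**###%%%%%%%%%%@%%%%@@@@@%@@@@@@@@@@@@@@@@@@@@@@@@@@@@@@@@@@@@@@@@@@@@@@@@@@@@@@@@@@@@@@@%*++++
::-:--------===++***###%%%%%%%%%%@@@@@@@@@@@@@@@@@@@@@@@@@@@@@@@@@@@@@@@@@@@@@@@@@@@@@@@@@@@@@@@@@%%
::::::::----------------===++**##%%%%@@@@@@@@@@@@@@%%@@@@@@@@@@@@@@@@@@@@@@@@@@@@@@@@@@@@@@@@@@@@@@@
::::::::::-:-:----------------------==++**###%%#***+**#%%%%%%@@@@@@@@@@@@@@@@@@@@@@@@@@@@@@@@@@@@@@@
-:::::::::----------------------------------===---------===++*%@@@@@@@@@@@@@@@@@@@@@@@@@@@@@@@@@@@@@
-----:::::-------------------------------
[... 2490 characters left out ...]
--------------=+%%%%%%%%%%%%%%%%%%%%%%%%%%%%%%%%%%%%%%%%%%%%%%%%%%%%%%%#**###%%%#########*****
::--------==-=------=+%%%%%%%%%%%%%%%%%%%%%%%%%%%%%%%%%%%%%%%%%%%%%%%%%%%%%%%#****++++++============
:-----------=========*%%%%%%%%%%%%%%%%%%%%%%%%%%%%%%%%%%%%%%%%%%%%%%%%%%%%%%%#*=-----:::::::::--====
-----=====-----======*%%%%%%%%%%%%%%%%%%%%%%%%%%%%%%%%%%%%%%%%%%%%%%%%%%%%%%%#*-::::::::::::::-==-==
-----====----:-======*%@%%%%%%%%%%%%%%%%%%%%%%%%%%%%%%%%%%%%%%%%%%%%%%%%%%%%%#*-:::::::::::::--=====
------------:--======*%@@@@%%%%%%%%%%%%%%%%%%%%%%%%%%%%%%%%%%%%%%%%%%%%%%%%%%#*-:::::::::::::--=-=-=
------::::--:-------=*%@@@@@@@@%%%%%%%%%%%%%%%%%%%%%%%%%%%%%%%%%%%%%%%%%%%%%%#*-::::::::::::--------
```

Request:
{"op": "move_arm", "data": {
  "series": [0,0,-2,0,0,0,0,-6,0,0,-1,2,-6,-0.12,0,-2,4,-6,-0.24,0,-3,6,-6,-0.36,0,-3.7,7.7,-6,-0.48,0,-3.7,7.7,-6,-0.6,0,-3.7,7.7,-6,-0.72,0,-3.7,7.7,-6,-0.84,0,-3.7,7.7,-6,-0.96,0]
}}

```text
t: 53.2
tool_pos: [0.3627, -0.2721, 0.3526]
tool_rot: [[0.399, 0.917, -0.0], [0.917, -0.399, 0.0], [0.0, -0.0, -1.0]]
ft_force: [-1.0, 0.8, -2.3]
opening: 0.164
gripper_force: 60.0
```

Request:
{"op": "move_arm", "data": {
  "series": [0,0,0,-0.12,0,0,0,0,-0.24,0,0,0,0,-0.36,0,0,0,0,-0.47,0,0,0,4,-0.47,0,0,0,8,-0.47,0,0,0,12,-0.47,0,0,0,13.5,-0.47,0,0,0,13.5,-0.47,0,0,0,13.5,-0.47,0]
}}

```text
t: 54.03
tool_pos: [0.3629, -0.2721, 0.2177]
tool_rot: [[-0.053, 0.999, -0.001], [0.999, 0.053, 0.001], [0.001, -0.001, -1.0]]
ft_force: [1.0, -0.1, -2.9]
opening: 0.167
gripper_force: 60.0
```

Request:
{"op": "move_arm", "data": {
  "series": [0,0,0.4,0,0,0,0,0.75,0,0,0,0,0.75,0,0,0,0,0.75,0,0.4,0,0,0.75,0,0.4,0,0,0.75,0,0.4,0,0,-1,0,0.4,0,0,-5,0,0.4,0,0,-9,0,0.4,0,0,-12.2,0,0.4]
}}

```text
t: 54.87
tool_pos: [0.3626, -0.2715, 0.3426]
tool_rot: [[-0.053, 0.999, 0.001], [0.999, 0.053, -0.001], [-0.001, 0.001, -1.0]]
ft_force: [0.6, 0.2, -0.0]
opening: 0.398
gripper_force: 0.0
```

Request:
{"op": "move_arm", "data": {
  "series": [0,0,0,0,0.4,0,0,0,0,0.4,0,0,0,0,0.4]
}}

```text
t: 55.12
tool_pos: [0.3626, -0.2715, 0.3391]
tool_rot: [[-0.053, 0.999, -0.0], [0.999, 0.053, 0.0], [0.0, -0.0, -1.0]]
ft_force: [0.1, -0.3, -0.1]
opening: 0.403
gripper_force: 0.0
```

```bash
python3 bar.py w22; python3 - <<'E'
from h import *
it=cv2.imread("pics/t_w22.png").mean(2)
x=cv2.resize(it[210:255,255:305],(75,34));print("\n".join("".join(" .:-=+*#%@"[int(min(v,249)/25)] for v in r) for r in x))
# side view: cap rims height check
sd=cv2.cvtColor(shot("side","s3")[1],cv2.COLOR_BGR2GRAY)
for p in([.5906,-.2015],[.5845,-.293],[.574,-.3885]):
    u,v=proj("side",[*p,.067]);u=int(round(u));v=int(round(v));print("stub",u,v);print(sd[v-14:v+24:2,u-22:u+23:4])
E
```

```text
55.1167 [ 0.36258634 -0.27148275  0.33905445] 93.03676784568954
bar yaw 92.56884408414328 [ 0.35819423 -0.1790138   0.033     ] [ 0.36041525 -0.2285183   0.033     ]
start row 108
[(165, 31), (166, 31), (167, 31), (168, 31), (169, 31), (170, 31), (171, 31), (172, 31), (173, 31), (174, 31), (175, 31), (176, 30), (177, 4), (178, 13), (179, 15), (180, 15), (181, 15), (182, 15), (183, 15), (184, 15), (185, 15), (186, 15), (187, 15), (188, 15), (189, 15), (190, 15), (191, 15), (192, 15), (193, 15), (194, 15), (195, 15), (196, 15), (197, 15), (198, 15), (199, 15)]
step 177 grip [ 0.36234456 -0.27152116  0.033     ] [-1.000e-02 -1.000e-02  1.299e+01]
[array([ 0.5837, -0.2948]), array([ 0.5768, -0.3946]), array([ 0.5884, -0.2032])]
..:::::::::::-----::::---==+*##%%%%%%%@@@@@@@@@@@@@@@@@@@@@@@@@@@@@@@@@@@@@
::::::::::::--=----:::::::::::::::::::::::----=++***********####%@@@@@@@@@@
==============++======--::::::::::::...:...:::::::::::::::::::::------=====
===========================--------:::::::::::::::::::::::::::..::::::::::.
===========================================------------------:
[... 4466 characters left out ...]
252 253 240 211 226 247 252 252 253]
 [207 248 253 252 254 254 255 255 253 252 252 253]
 [228 250 253 254 254 254 254 253 254 252 253 253]
 [240 251 252 254 255 248 255 249 254 249 252 253]
 [250 252 250 254 255 184 191 252 254 252 247 253]
 [245 253 244 255 255 222 239 254 254 250 247 253]
 [248 253 234 252 254 255 255 254 254 233 247 252]
 [245 254 168 211 253 254 254 254 250 201 247 253]
 [241 253 158 171 208 242 248 239 170 199 248 253]
 [245 254 160 170 172 174 172 162 147 226 252 253]
 [246 253 204 162 173 170 167 157 162 251 253 253]
 [248 253 254 168 163 167 163 153 246 253 253 253]
 [250 253 253 251 209 198 195 249 254 253 253 253]
 [252 253 253 254 254 255 254 253 253 253 253 253]]
```

```bash
python3 - <<'E'
from h import *
sd=cv2.cvtColor(cv2.imread("pics/s3.png"),cv2.COLOR_BGR2GRAY).astype(int)
for p in([.5896,-.2005],[.5845,-.2925],[.5755,-.389]):
    q=[proj("side",[p[0],p[1]-.033,z]).round(1) for z in(.036,.041)]
    u=int(round(q[0][0]));v=int(q[0][1]);print(q,"b",[(r,int(sd[r,u-1:u+2].mean())) for r in range(v-14,v+6)])
    f=[proj("side",[p[0]+dx,p[1],.047]) for dx in(-.033,.033)];print("LR",np.array(f).round(1).tolist(),sd[int(f[0][1]),int(f[0][0])-3:int(f[1][0])+4])
E
```

```text
[array([303.3, 233.9]), array([303.4, 232.3])] b [(219, 252), (220, 225), (221, 186), (222, 215), (223, 252), (224, 255), (225, 255), (226, 254), (227, 244), (228, 206), (229, 175), (230, 171), (231, 178), (232, 223), (233, 253), (234, 255), (235, 254), (236, 255), (237, 252), (238, 223)]
LR [[291.2, 223.9], [315.3, 224.7]] [252 253 253 253 244 227 242 253 255 254 254 254 255 254 253 253 252 250
 252 254 255 255 254 254 254 254 255 254 250 246 247]
[array([302. , 252.9]), array([302.1, 251.2])] b [(238, 218), (239, 185), (240, 216), (241, 254), (242, 255), (243, 254), (244, 255), (245, 253), (246, 230), (247, 186), (248, 173), (249, 172), (250, 171), (251, 166), (252, 155), (253, 203), (254, 253), (255, 255), (256, 254), (257, 254)]
LR [[288.9, 241.6], [315.0, 242.5]] [253 253 254 253 247 228 236 250 254 254 254 254 254 255 254 253 254 254
 254 254 254 255 255 254 254 254 254 254 254 254 250 246 246]
[array([298.8, 276.4]), array([298.9, 274.6])] b [(262, 182), (263, 221), (264, 253), (265, 255), (266, 254), (267, 254), (268, 254), (269, 246), (270, 208), (271, 172), (272, 167), (273, 168), (274, 169), (275, 166), (276, 155), (277, 196), (278, 251), (279, 254), (280, 253), (281, 253)]
LR [[284.6, 263.5], [313.0, 264.4]] [253 253 253 253 244 226 244 254 255 254 254 254 255 255 255 244 222 216
 219 229 239 246 252 254 254 254 254 254 254 254 254 254 250 246 246 246]
```

```bash
python3 - <<'E'
from h import *
for a in([.5845,-.2925],[.5755,-.389]):
    print("rear rim",min(proj("side",[a[0]+.033*np.cos(t),a[1]+.033*np.sin(t),.058])[1] for t in np.linspace(0,6.28,90)),"stub top",proj("side",[a[0],a[1]+.011,.067]))
sd=cv2.cvtColor(cv2.imread("pics/s3.png"),cv2.COLOR_BGR2GRAY).astype(int)
for u,r0 in((303,212),(302,230),(299,251)):
    print(u);[print(r,sd[r,u-16:u+17:2]) for r in range(r0,r0+28)]
E
```

```text
rear rim 231.67961505101374 stub top [302.23211765 233.02851709]
rear rim 252.1108193308956 stub top [299.11132577 254.10221876]
303
212 [195 142 126 138 175 197 183 185 154 121 110 131 140 141 142 135  99]
213 [225 144 127 137 158 185 170 161 142 129 152 192 209 207 201 186 124]
214 [236 154 117 168 181 204 201 180 170 164 169 181 190 188 183 174 152]
215 [237 159 158 243 249 250 251 250 246 240 225 198 196 196 195 190 161]
216 [240 225 238 255 254 254 255 255 255 255 254 251 248 249 249 246 199]
217 [244 250 253 254 253 254 254 254 254 255 255 255 254 254 254 253 248]
218 [243 253 253 253 254 254 254 253 255 255 255 253 254 254 253 253 254]
219 [241 252 253 251 254 254 254 239 254 255 253 250 254 254 253 253 253]
220 [243 252 253 251 254 254 254 212 228 237 230 248 254 254 253 251 253]
221 [245 253 253 250 254 254 254 210 186 191 207 251 254 254 254 249 252]
222 [248 253 253 244 254 254 254 242 213 209 234 254 254 254 254 248 250]
223 [249 253 253 227 253 254 254 254 253 250 254 255 254 254 254 246 248]
224 [250 253 254 204 246 255 254 255 255 255 255 254 254 255 250 244 248]
225 [
[... 4556 characters left out ...]
7 248 245 239 210 170 157 199 239]
270 [229 160 163 170 173 177 188 203 209 209 202 190 161 149 159 211 240]
271 [239 160 162 170 173 172 174 174 172 172 168 162 152 147 166 226 247]
272 [243 166 165 166 173 174 173 169 168 168 163 158 151 149 189 243 252]
273 [252 204 169 162 172 173 173 170 169 167 163 157 152 162 223 251 253]
274 [253 249 181 163 169 171 170 170 169 169 163 157 166 208 238 253 253]
275 [253 254 214 168 166 163 161 167 166 163 159 153 218 246 251 253 253]
276 [253 254 250 211 196 165 160 157 156 154 171 196 248 254 253 253 253]
277 [253 253 254 251 249 209 199 198 196 195 231 249 253 254 253 253 253]
278 [253 253 254 254 254 250 251 252 251 250 252 254 253 254 253 253 253]
```

```bash
python3 -c "
from plant import *
print(close_job())"
```

```text
the job is handed in; nothing more can be done
None
```

I handed the job in at about 55 s; all my measurements say it is complete, but `close_job` returned no verdict. At the end all three caps were pressed down and level on their seats. The clamp was locked and reopened with the bar, the vacuum knob was held out about 5 s and pushed back in, and the bar is flat on its pad. One cap was knocked off seat 2 along the way, so I re-seated it before the clamp was thrown.

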